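# Quarter-turn past finger-tight on a pipe-lamp fitting

### The arm

A 6-joint arm with a two-finger parallel gripper is mounted at the origin on the work surface. World frame = base frame: x ahead of the robot, y to its left, z up, the work surface at z = 0. Lengths are in m, angles in rad, forces in N, time in s.
With the tool pointing down it reaches from about 0.35 to 0.775 m from the base axis. Payload 5.5 kg.
Tool frame: the origin (TCP) lies at the very end of the fingers, on their centre line; the grasp point (between the pads) lies env.grasp_offset behind it (env.grasp_offset is the distance from the TCP to the grasp point, in m); x points along the fingers, y is the direction in which the jaws open and shut, and the axes are right-handed (so a half turn about x gives the same grasp; the last joint's range is limited). The gripper opens to 85 mm and grips with 20 to 120 N. Pads are 22 mm wide; open, the fingers measure 114 mm over their backs; the gripper's body (76 mm by 85 mm) begins 54 mm behind the grasp point. The pads swing forward as they close: fully open they stand 13 mm farther back than shut.
Start: joints at [1.086, 0.313, 0.046, 1.304, 0, 1.431], TCP at [0.194, 0.541, 0.231] pointing down, gripper open.
Joint ranges: [-2.76, 2.76], [-0.86, 1.69], [-1.03, 1.26], [-2.2, 2.34], [-1.47, 1.5], [-3.14, 3.14]. Speed limits (rad/s): [2.57, 2.57, 3.14, 3.14, 3.14, 3.14].

### API

Orientations are given as a unit quaternion [w, x, y, z].
In Python, from workcell import get_state, viewer, job, env gives the robot as it stands.
- The arm moves only by the tool send_rows, never from a script. Its argument "plan" is a list of rows, each a list of 6 numbers: the shift along the tool's x, y, z in mm, then the turn, a rotation vector about the tool's x, y, z in degrees. A call has exactly 10 rows; each row is the pose to reach, as a shift and turn from the pose commanded when the call began, along the tool's axes at that moment; what a row does not reach only later rows make up. A row lasts 1/8 s, in which the tool goes at most 62.5 mm and 10.7 degrees, less where a joint would pass 70% of its speed; a pose out of reach is approached as far as the arm can. A call with a gripper value outside its range is refused whole. "claw" is the finger opening in mm, from 0 to 85.4, set as the call begins (left out, the last holds). The fingers move at their own pace and stop on an object; "newtons" is the grip in N (left out, the last holds). Time passes only in rows, so rows that repeat a pose let the fingers close, or fill a call up. It gives the time, the measured TCP pose, the force and the opening at its end, in the units of the state.
- get_state(): the state, without advancing time (a new reading comes with each control period).
- viewer.read_camera(name): name is "side" or "top" or "wrist"; returns a dict with "frame" (400x640x3 uint8, blue, green, red), "mtx" (3x3 intrinsics, pixels), "rvec" (rotation vector, rad) and "tvec" (3), from world to camera coordinates, as OpenCV has them. Camera axes: x right, y down, z forward; pixel columns grow to the right and rows downward; lengths in m; the calibration is good to about 2 mm. A picture is of the moment at which its call begins. There is no depth.
- job.hand_in(): hands the job in, once; it reports no verdict.
The state is a dict: "clock": time; "joint_pos": joint angles; "qvel": joint speeds; "tau": joint torques, N m; "tcp_pos": TCP position; "orientation": TCP orientation; "wrist_force": force on the tool from outside, world axes, zero at the start; "ft_torque": the same for the moment, N m; "finger_gap": finger opening in m.
Only numpy, scipy, OpenCV 4.12 (cv2) and the standard library are available. Lean on these libraries where they do the work, as an engineer would, in place of code of your own. Each camera call takes 0.05 s, during which the arm holds its last target.

### The job

On the half-built pipe lamp, run the brass compression nut down clockwise finger-tight with your fingers (just snug: do not drag the tabbed washer round with your fingers), then use the wrench whose jaw fits the nut to tighten it a further quarter turn, counted by the washer's tab, which turns with the nut once it is snug. Take the wrench off and lay it back across the bars of its wooden rest; do not lean on the lamp, and leave the smaller wrench and the other things alone.

Things in the scene. Friction and masses are not known exactly. Their poses are not given: they have to be found in the camera images.
- nut_mid (a point): Centre of the upright brass hexagon nut, half-way up on its vertical axis, 90 mm above the table. 36 mm across flats, 41.6 mm across corners, 26 mm tall. The point's x axis points at the middle of one flat (flats every 60 degrees). A copper stub pipe 16 mm thick rises to 22 mm above its top; the fitting below it is narrower than the nut (28 mm round), except for the washer's tab.
- tab (a point): Tip of the flat steel tab (10 mm wide, 3 mm thick) sticking out from the washer under the nut; the point is on its upper face, 28 mm from the nut's axis, 1 mm below the nut's underside; x points outward. The tab ends 31 mm from the axis. Its washer stands still until the nut is snug, then turns with it: its angle about the nut's axis counts the extra turn.
- lamp: The lamp being built, fixed to the bench: plywood jig 160 x 160 x 12 mm, dark wooden disc base 112 mm in diameter, flange, upright pipe on the axis; origin on the table under the pipe, z up. The washer and tab belong to it, the nut does not. Away from the pipe nothing of it is higher than 46 mm.
- nut: The same nut; origin at the centre of its underside, z up. Tightens clockwise from above without sinking. It runs freely (0.03 N m) for 0.5 to 1.3 rad, an amount shown nowhere and only felt, then comes up snug on the washer: at 0.15 to 0.4 N m it is finger-tight and stands still; above about 0.5 N m it drags the washer round, stiffly, and stays where it is left.
- wrench_grip (a point): Handle centre, half-way up, of the open-end wrench that fits: the one with the larger jaw. Black handle 18 mm wide, 14 mm thick, ending 60 mm behind and 45 mm ahead of this point; 190 to 265 g, balance point about 18 mm ahead. x along the wrench to the jaw, z up. It lies across the rest's bars, this point 41 mm above the table, over the 60 mm gap between the bars.
- wrench_jaw (a point): Centre of that wrench's jaw, 100 mm ahead of the grip point, same height: a slot 37.6 mm wide, open to the front (+x), steel 10 mm thick, 59.6 mm wide overall; the prongs reach 21 mm ahead of this point and flare at the tips, the slot's floor is 21.6 mm behind it. The nut's axis belongs here, two of its flats along the slot.
- wrench: the same wrench as a body; origin on the underside of the handle below the grip point, x towards the jaw
- spare_grip (a point): handle centre of the smaller wrench, whose 26 mm jaw does not fit; the same handle, beside the first on the rest, 90 mm away, either side
- rest_top (a point): Centre of the top of the fixed wooden wrench rest (110 x 190 mm): two level bars, each 14 mm wide and 190 mm long along the point's y axis, tops at this height (34 mm above the table), their middles 37 mm either side of this point along its x axis. Between the bars the rest is 10 mm high.
- rest: the same rest; origin on the table under its centre, 5 mm ahead of rest_top along x, and 34 mm below it
- reducer: loose brass reducer, 26 mm round, 28 mm tall, a bystander; origin under its centre
- tin: loose round tin, 64 mm across, 26 mm tall, a bystander; origin under its centre
- jar: loose jar, 60 mm across, 75 mm tall, a bystander; origin under its centre
- bowl: loose white bowl, 110 mm across, 45 mm tall, a bystander; origin under its centre
- spool: loose wooden spool, 52 mm across, 46 mm tall, a bystander; origin under its centre
- mug: loose blue mug, 76 mm across, 85 mm tall, a bystander; origin under its centre
- block: loose wood offcut, 90 x 45 x 30 mm, a bystander; origin under its centre
There are look-alikes about, which are no part of the job. Leave any turquoise look-alike of the lamp alone.

How it is judged:
On the way, in this order (a step that is already met when the one before it is completed fails the run):
1. the nut, held by the fingers, is finger-tight: it presses on the washer with about 0.1 N m or more, and the tab has turned less than 8 degrees (contact force between the fingers and nut above 1 N and contact force between nut and lamp above 8 N and distance of tab from where it was at the start of the episode below 0.0041 m), for 0.1 s.
2. the wrench, on the nut, has turned the tab a quarter turn (75 to 105 degrees) from its start (horizontal distance between wrench_jaw and nut_mid below 0.012 m and distance of tab from where it was at the start of the episode between 0.0341 and 0.0444 m), for 0.1 s.
At the end, for the whole second after the job is handed in: The washer's tab stands 75 to 105 degrees round from where it started; the larger wrench lies flat and still on the bars of its rest, its grip point within 85 mm of the rest's centre (distance of tab from where it was at the start of the episode between 0.0341 and 0.0444 m and horizontal distance between wrench_grip and rest_top below 0.085 m and z of wrench_grip in the frame of rest_top between 0.003 and 0.012 m and angle between wrench_grip's own z axis and vertical below 0.1 rad and linear speed of wrench below 0.02 m/s); the robot touches nothing.
It fails at once if the fingers drag the washer round with the nut by more than 8 degrees: too tight for finger-tight (contact force between the fingers and nut above 0.5 N and distance of tab from where it was at the start of the episode above 0.0041 m).
It fails at once if the fingers lean on the lamp or its washer with more than 20 N (contact force between the fingers and lamp above 20 N).
It fails at once if the wrench leans on the lamp or its washer with more than 20 N (contact force between wrench and lamp above 20 N).
It fails at once if the smaller wrench is moved more than 20 mm (distance of spare_grip from where it was at the start of the episode above 0.02 m).
It fails at once if a bystander is moved more than 25 mm (distance of any of reducer, tin, jar, bowl, spool, mug, block from where it was at the start of the episode above 0.025 m).
It also fails if it takes over 72 s, if anything falls off the work surface, if the arm or the gripper's body presses on something with over 40 N, if the wrist force passes 120 N, or if a joint passes its speed limit or range.

## Working session

There is one attempt and no reset: what is moved stays moved. The work goes in short steps, Python scripts to look and compute and a tool call to move; the robot and the scene stay as the last step left them, time stands still between calls to the robot, and variables do not carry over. Pictures are saved under pics/ and viewed, and the job is handed in when it is done.

Besides the shell and the picture viewer there is one more tool, called after ">>>" by a JSON object that holds its "op" and its "data". send_rows: Moves the arm, as the interface text tells. Its arguments: {"type":"object","properties":{"plan":{"type":"array"},"claw":{"type":"number"},"newtons":{"type":"number"}},"required":["plan"]}

```bash
mkdir -p pics; ls; python3 - <<'E'
from workcell import get_state, viewer, job, env
import cv2
print(get_state()); print(env.grasp_offset)
for n in ["side","top","wrist"]:
    c=viewer.read_camera(n); cv2.imwrite(f"pics/{n}0.png",c["frame"]); print(n,c["mtx"].tolist(),c["rvec"],c["tvec"])
E
```

```text
pics
{'clock': 0.0, 'joint_pos': array([ 1.08641109e+00,  3.13997295e-01,  4.49695836e-02,  1.30358866e+00,
       -1.30164778e-05,  1.43118752e+00]), 'qvel': array([-0.00013456, -0.00048364,  0.0004583 ,  0.00060275,  0.00050527,
       -0.00134422]), 'tau': array([ 1.84377968e-03, -4.80614483e+01,  2.98541701e+01,  1.90363079e-02,
        6.20618198e-05, -1.52196156e-05]), 'tcp_pos': array([0.19411925, 0.54069868, 0.23040679]), 'orientation': array([ 0.69643255,  0.12068014,  0.69681884, -0.1219078 ]), 'wrist_force': array([ 0.09819699,  0.18936122, -0.70932579]), 'ft_torque': array([-0.04143833, -0.00501981, -0.00241488]), 'finger_gap': 0.08553467608409154}
0.0187
side [[413.2139660555394, 0.0, 316.06486390578146], [0.0, 413.2139660555394, 198.76873109094151], [0.0, 0.0, 1.0]] [ 0.33011822 -2.77498363  1.18922035] [0.54755814 0.1210835  0.97750021]
top [[410.47841964475015, 0.0, 326.5394351772063], [0.0, 410.47841964475015, 197.5324617074988], [0.0, 0.0, 1.0]] [ 2.20779523 -2.16591084  0.05962142] [0.06459978 0.52727524 1.30916612]
wrist [[333.9718404438647, 0.0, 325.50858810552285], [0.0, 333.9718404438647, 200.8506024113368], [0.0, 0.0, 1.0]] [-2.36233609 -1.66023274 -0.2466926 ] [-0.5740818  -0.03793598  0.38042757]
```

View pics/side0.png

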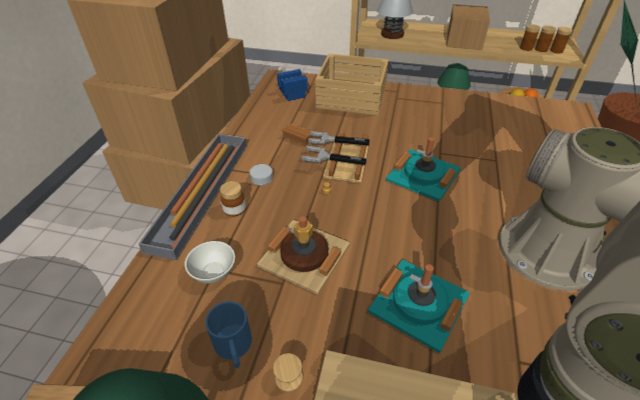

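View pics/top0.png

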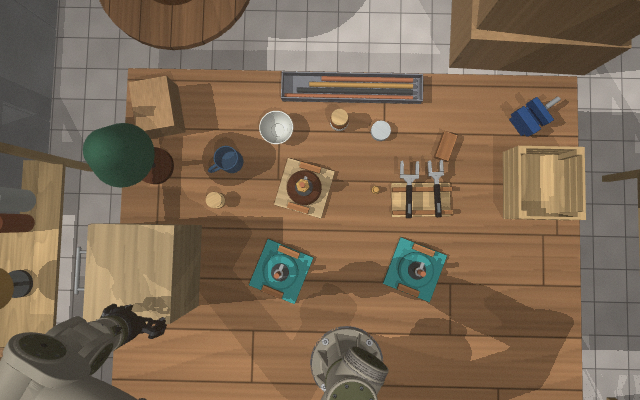

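View pics/wrist0.png

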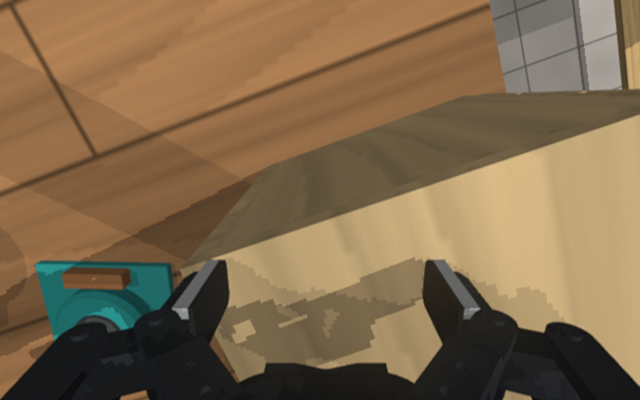

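Lamp candidates in the top view are the natural-wood one at (304,187) and turquoise ones at (281,271) and (418,269), so I choose the natural one. The wrenches are at (409,190) and (437,190). I'll compare their jaws in close crops.

```bash
cat > h.py <<'E'
import numpy as np, cv2
from workcell import get_state, viewer, job, env
from scipy.spatial.transform import Rotation as R
def ray(c,uv):
    p=cv2.undistortPoints(np.array([[uv]],float),c["mtx"],None)[0,0]
    Rm=cv2.Rodrigues(c["rvec"])[0]; t=np.ravel(c["tvec"])
    return -Rm.T@t, Rm.T@np.array([p[0],p[1],1])
def at(c,uv,z):
    o,d=ray(c,uv); return o+d*(z-o[2])/d[2]
def proj(c,P): return cv2.projectPoints(np.array(P,float).reshape(-1,3),c["rvec"],c["tvec"],c["mtx"],None)[0][:,0]
def crop(c,x0,y0,x1,y1,s,name): cv2.imwrite(name,cv2.resize(c["frame"][y0:y1,x0:x1],None,fx=s,fy=s,interpolation=cv2.INTER_CUBIC))
def Rt(): q=get_state()["orientation"]; return R.from_quat(q,scalar_first=True)
E
python3 - <<'E'
from h import *
c=viewer.read_camera("top")
a=c["frame"][150:230,265:345]; b=c["frame"][145:225,380:460]
cv2.imwrite("pics/t1.png",cv2.resize(np.hstack([a,b]),None,fx=5,fy=5,interpolation=cv2.INTER_CUBIC))
s=viewer.read_camera("side")
a=s["frame"][200:290,255:355]; b=s["frame"][115:205,280:380]
cv2.imwrite("pics/s1.png",cv2.resize(np.hstack([a,b]),None,fx=4,fy=4,interpolation=cv2.INTER_CUBIC))
for n,uv,z in [("nut",(303.5,185.5),.12),("g1",(409,190),.041),("g2",(437,190),.041)]: print(n,at(c,uv,z))
for n,uv,z in [("red",(376,189),.028),("spool",(216,200),.046),("mug",(229,160),.085),("bowl",(276,127),.045),("jar",(340,118),.075),("tin",(381,130),.026),("blk",(447,146),.03)]: print(n,at(c,uv,z))
E
```

```text
nut [0.55423449 0.14332392 0.12      ]
g1 [ 0.55329588 -0.18629711  0.041     ]
g2 [ 0.55496509 -0.27486157  0.041     ]
red [ 0.55560573 -0.08325075  0.028     ]
spool [0.50968636 0.42369562 0.046     ]
mug [0.63196795 0.37715987 0.085     ]
bowl [0.74690842 0.24032455 0.045     ]
jar [0.77193076 0.03703552 0.075     ]
tin [ 0.74759363 -0.09735166  0.026     ]
blk [ 0.69840868 -0.3094248   0.03      ]
```

View pics/t1.png

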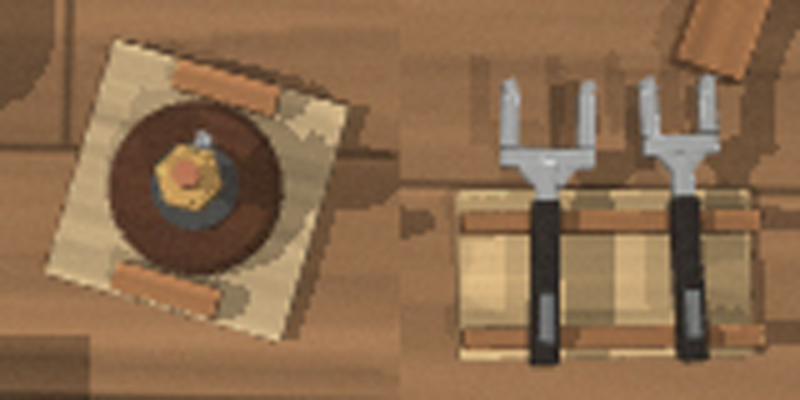

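View pics/s1.png

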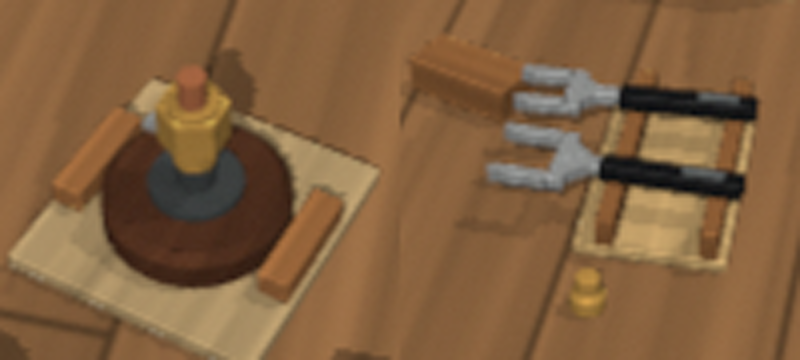

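Larger jaw is the left wrench in the top view (jaw at ~(409,165), handle (409,190)); the right one at (437,190) is the smaller. The tab is the grey spot at ~(305,178), just beyond the nut. Next I'll work out the geometry for a wrist-camera hover.

```bash
cat >> h.py <<'E'
def Rdown(psi):  # tool x down, tool y at world azimuth psi (deg)
    a=np.radians(psi); y=np.array([np.cos(a),np.sin(a),0]); x=np.array([0,0,-1.]); return R.from_matrix(np.stack([x,y,np.cross(x,y)],1))
def go(p,psi,p0=None,R0=None):
    s=get_state(); p0=s["tcp_pos"] if p0 is None else p0; R0=Rt() if R0 is None else R0
    sh=R0.inv().apply(np.array(p)-p0)*1000; rv=np.degrees((R0.inv()*Rdown(psi)).as_rotvec())
    print("row",np.round(sh,1),np.round(rv,2))
def show():
    s=get_state(); m=Rt().as_matrix(); print("t",round(s["clock"],2),"tcp",s["tcp_pos"].round(4),"psi",np.degrees(np.arctan2(m[1,1],m[0,1])).round(2),"tilt",m[:,0].round(4),"q",s["joint_pos"].round(3),"F",s["wrist_force"].round(2),"T",s["ft_torque"].round(3),"tau6",s["tau"][5].round(3),"gap",round(s["finger_gap"]*1000,2))
E
python3 - <<'E'
from h import *
show()
c=viewer.read_camera("wrist")
Rm=cv2.Rodrigues(c["rvec"])[0]; o=-Rm.T@c["tvec"].ravel(); T=Rt()
print("cam in tool",T.inv().apply(o-get_state()["tcp_pos"]),"axes(cam x,y,z in tool)",T.inv().apply(Rm))
m=T.as_matrix();print("tool z",m[:,2])
go([.49,.143,.25],90)
E
```

```text
t 0.25 tcp [0.1943 0.541  0.2309] psi 70.24 tilt [-4.e-04 -7.e-04 -1.e+00] q [ 1.086  0.314  0.046  1.304 -0.     1.431] F [-0.15  0.29  1.04] T [ 0.037 -0.002  0.044] tau6 -0.0 gap 85.69
cam in tool [-1.43357814e-01 -9.00100258e-05 -7.45174588e-02] axes(cam x,y,z in tool) [[ 1.38065785e-04  9.99999447e-01  1.04298071e-03]
 [-2.92954988e-01 -9.56774189e-04  9.56125755e-01]
 [ 9.56126224e-01 -4.37554654e-04  2.92954694e-01]]
tool z [ 9.41149159e-01 -3.37991505e-01 -6.05729846e-05]
row [ -18.9 -274.7  412.8] [-1.975e+01 -1.000e-02  3.000e-02]
```

>>> {"op": "send_rows", "data": {"plan": [[-19,-275,413,-19.75,0,0],[-19,-275,413,-19.75,0,0],[-19,-275,413,-19.75,0,0],[-19,-275,413,-19.75,0,0],[-19,-275,413,-19.75,0,0],[-19,-275,413,-19.75,0,0],[-19,-275,413,-19.75,0,0],[-19,-275,413,-19.75,0,0],[-19,-275,413,-19.75,0,0],[-19,-275,413,-19.75,0,0]]}}

```text
clock: 1.55
tcp_pos: [0.4899, 0.1425, 0.2501]
orientation: [0.707, 0.001, 0.707, -0.0]
wrist_force: [-1.0, 0.1, -0.4]
finger_gap: 0.0853
```

```bash
python3 - <<'E'
from h import *
import pickle
c=viewer.read_camera("wrist"); pickle.dump(c,open("w1.pkl","wb"));show()
print(proj(c,[[.554,.143,.103]]))
cv2.imwrite("pics/w1.png",c["frame"])
u,v=proj(c,[[.554,.143,.103]])[0].astype(int)
crop(c,u-75,max(v-60,0),u+75,v+60,5,"pics/w1c.png"); print(u-75,max(v-60,0))
E
```

```text
t 1.6 tcp [0.4895 0.1432 0.2501] psi 90.01 tilt [-8.e-04  3.e-04 -1.e+00] q [ 0.127  0.182 -0.079  1.31   0.     0.127] F [-0.24  0.4   0.47] T [-0.01   0.025  0.018] tau6 -0.001 gap 85.31
[[326.27952942 250.72665832]]
251 190
```

View pics/w1.png

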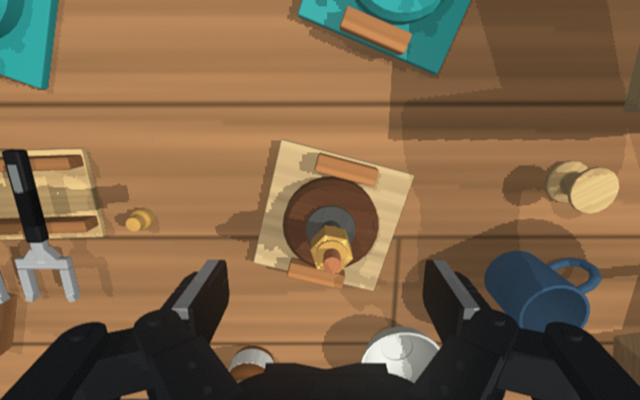

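View pics/w1c.png

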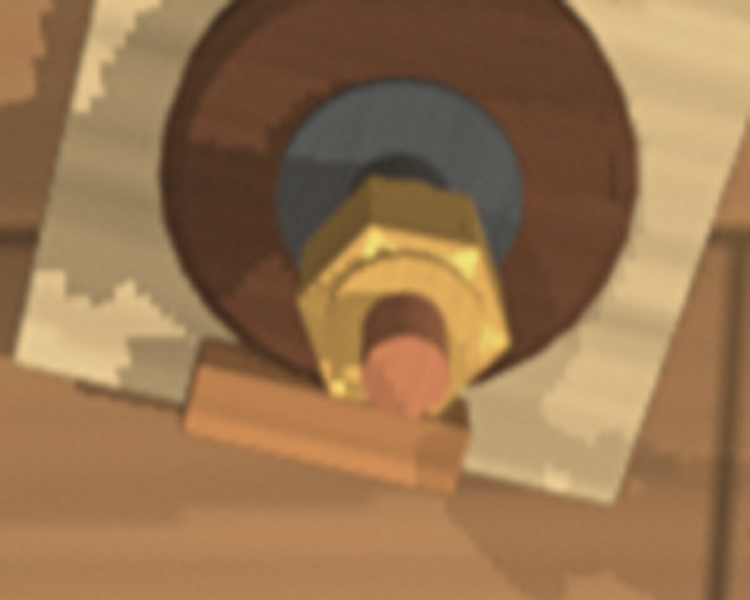

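The wrist view shows the nut (about (331,245)) with the stub end at (332,264). The tab is hidden behind it. I'll fit a prism silhouette for centre and angle.

```bash
cat > fit.py <<'E'
from h import *
import pickle
from scipy.optimize import differential_evolution
S=4
def model(c,x,y,phi,box):
    x0,y0,x1,y1=box; m=np.zeros(((y1-y0)*S,(x1-x0)*S),np.uint8)
    def hull(pts,val):
        q=(proj(c,pts)-[x0,y0]+.5)*S*16
        cv2.fillConvexPoly(m,cv2.convexHull(q.astype(np.float32)).astype(np.int32),val,shift=4)
    a=np.radians(phi+30+60*np.arange(6)); h=.0208
    hull([[x+h*np.cos(t),y+h*np.sin(t),z] for t in a for z in (.077,.103)],1)
    b=np.linspace(0,2*np.pi,24); hull([[x+.008*np.cos(t),y+.008*np.sin(t),z] for t in b for z in (.103,.125)],0)
    return m
def mask(c,box):
    x0,y0,x1,y1=box; f=cv2.resize(c["frame"][y0:y1,x0:x1],None,fx=S,fy=S,interpolation=cv2.INTER_CUBIC)
    hsv=cv2.cvtColor(f,cv2.COLOR_BGR2HSV); return ((hsv[...,0]>=18)&(hsv[...,0]<=28)&(hsv[...,1]>130)).astype(np.uint8),f
def fit(c,box,x,y,name):
    k,f=mask(c,box)
    k=cv2.morphologyEx(k,cv2.MORPH_OPEN,np.ones((5,5)))
    n,l,st,_=cv2.connectedComponentsWithStats(k); i=1+np.argmax(st[1:,4]); k=(l==i).astype(np.uint8)
    cost=lambda p:(model(c,*p,box)!=k).sum()/k.sum()
    r=differential_evolution(cost,[(x-.012,x+.012),(y-.012,y+.012),(0,60)],seed=1,popsize=12,maxiter=60,tol=1e-6)
    m=model(c,*r.x,box); cs,_=cv2.findContours(m,cv2.RETR_LIST,cv2.CHAIN_APPROX_NONE)
    g=f.copy(); cv2.drawContours(g,cs,-1,(255,0,255),1); cs,_=cv2.findContours(k,cv2.RETR_LIST,cv2.CHAIN_APPROX_NONE); h=f.copy(); cv2.drawContours(h,cs,-1,(0,255,0),1)
    cv2.imwrite(name,np.hstack([g,h])); print(name,r.x.round(4),r.fun); return r.x
E
python3 - <<'E'
from fit import *
c=pickle.load(open("w1.pkl","rb")); fit(c,(300,215,365,280),.554,.143,"pics/f1.png")
c=viewer.read_camera("side"); pickle.dump(c,open("s1.pkl","wb")); u,v=proj(c,[[.554,.143,.1]])[0].astype(int); fit(c,(u-30,v-30,u+30,v+30),.554,.143,"pics/f2.png")
c=viewer.read_camera("top"); cv2.imwrite("pics/t2.png",c["frame"])
E
python3 -c "
import cv2,numpy as np
a=cv2.imread('pics/f1.png');b=cv2.imread('pics/f2.png');b=cv2.resize(b,(a.shape[1],a.shape[0]));cv2.imwrite('pics/f.png',np.vstack([a,b]))"
```

```text
pics/f1.png [ 0.5578  0.148  45.4034] 0.09920134510298445
pics/f2.png [ 0.5565  0.1492 54.7473] 0.17917448405253283
```

View pics/f.png

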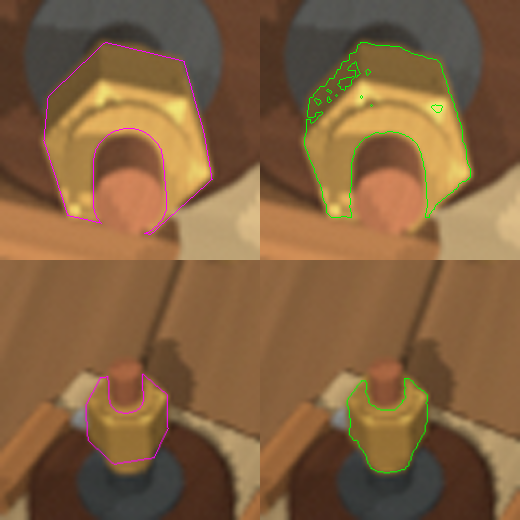

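The fit is good in the wrist view, with nut centre ≈ (0.5576, 0.148) and flat normals at 45.4° + 60k. I'll grip with tool y at 105.4°, which puts joint 6 near 0 and leaves plenty of clockwise room.

```bash
python3 - <<'E'
from h import *
go([.5576,.148,.16],105.4);go([.5576,.148,.076],105.4)
E
```

```text
row [90.3  3.9 68.4] [-1.529e+01 -2.000e-02 -1.000e-02]
row [174.3   3.9  68.4] [-1.529e+01 -2.000e-02 -1.000e-02]
```

>>> {"op": "send_rows", "data": {"plan": [[40,4,40,-9,0,0],[90,4,68.4,-15.3,0,0],[90,4,68.4,-15.3,0,0],[110,4,68.4,-15.3,0,0],[130,4,68.4,-15.3,0,0],[150,4,68.4,-15.3,0,0],[165,4,68.4,-15.3,0,0],[174,4,68.4,-15.3,0,0],[174,4,68.4,-15.3,0,0],[174,4,68.4,-15.3,0,0]], "claw": 60, "newtons": 20}}

```text
clock: 2.95
tcp_pos: [0.559, 0.1469, 0.077]
orientation: [0.701, -0.094, 0.7, 0.094]
wrist_force: [0.1, -0.9, 0.4]
finger_gap: 0.0603
```

```bash
python3 - <<'E'
from h import *
show()
c=viewer.read_camera("wrist"); cv2.imwrite("pics/w2.png",c["frame"][150:])
c=viewer.read_camera("side"); crop(c,230,150,390,270,5,"pics/s2.png")
E
```

```text
t 2.95 tcp [0.559  0.1469 0.077 ] psi 105.29 tilt [ 1.1e-03  2.0e-04 -1.0e+00] q [ 0.118  0.408 -0.209  0.953  0.    -0.149] F [ 0.06 -0.95  0.45] T [0.026 0.011 0.004] tau6 0.002 gap 60.27
```

View pics/w2.png

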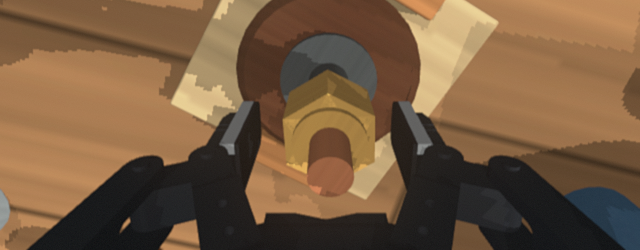

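View pics/s2.png

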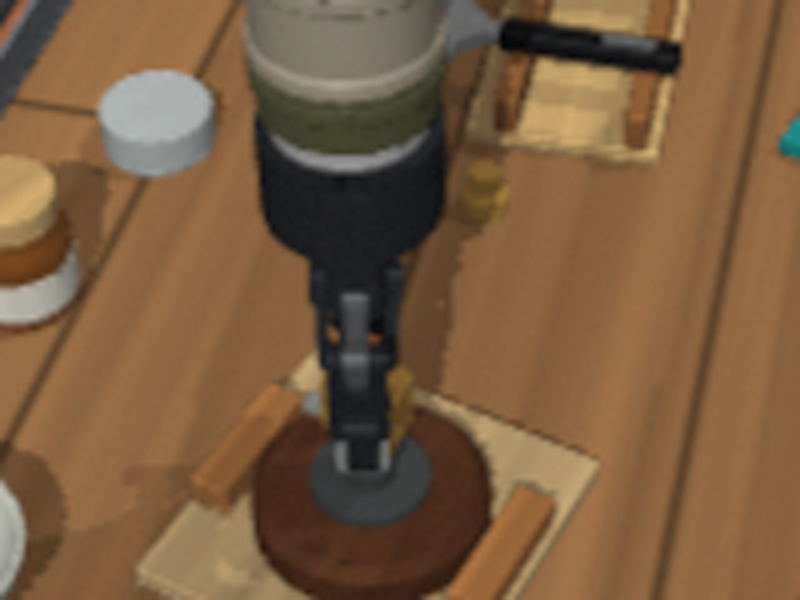

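The nut sits centred between the pads and aligned. I'll close and start turning clockwise (+x rotation), staying below the minimum run of 28.6°.

>>> {"op": "send_rows", "data": {"plan": [[0,0,0,0,0,0],[0,0,0,0,0,0],[0,0,0,0,0,0],[0,0,0,0,0,0],[0,0,0,5,0,0],[0,0,0,10,0,0],[0,0,0,15,0,0],[0,0,0,20,0,0],[0,0,0,24,0,0],[0,0,0,24,0,0]], "claw": 30, "newtons": 40}}

```text
clock: 4.3
tcp_pos: [0.559, 0.1476, 0.0772]
orientation: [0.706, 0.054, 0.705, -0.053]
wrist_force: [-1.1, 3.1, 4.7]
finger_gap: 0.0352
```

```bash
python3 - <<'E'
from h import *
show()
E
```

```text
t 4.3 tcp [0.559  0.1476 0.0772] psi 81.36 tilt [ 0.0014  0.0018 -1.    ] q [ 0.118  0.408 -0.209  0.953  0.002  0.269] F [-1.15  3.1   4.66] T [ 0.693  0.357 -0.098] tau6 0.195 gap 35.17
```

>>> {"op": "send_rows", "data": {"plan": [[0,0,0,1,0,0],[0,0,0,2,0,0],[0,0,0,3,0,0],[0,0,0,4,0,0],[0,0,0,4,0,0],[0,0,0,4,0,0],[0,0,0,4,0,0],[0,0,0,4,0,0],[0,0,0,4,0,0],[0,0,0,4,0,0]]}}

```text
clock: 5.55
tcp_pos: [0.559, 0.1475, 0.0772]
orientation: [0.703, 0.078, 0.702, -0.077]
wrist_force: [-0.8, 2.7, 5.4]
finger_gap: 0.0351
```

```bash
python3 - <<'E'
from h import *
show()
E
```

```text
t 5.55 tcp [0.559  0.1475 0.0772] psi 77.4 tilt [ 0.0014  0.0016 -1.    ] q [ 0.118  0.408 -0.209  0.953  0.001  0.338] F [-0.79  2.72  5.45] T [ 0.66   0.271 -0.047] tau6 -0.035 gap 35.13
```

>>> {"op": "send_rows", "data": {"plan": [[0,0,0,1,0,0],[0,0,0,2,0,0],[0,0,0,3,0,0],[0,0,0,4,0,0],[0,0,0,5,0,0],[0,0,0,5,0,0],[0,0,0,5,0,0],[0,0,0,5,0,0],[0,0,0,5,0,0],[0,0,0,5,0,0]]}}

```text
clock: 6.8
tcp_pos: [0.5589, 0.1473, 0.0772]
orientation: [0.699, 0.109, 0.698, -0.108]
wrist_force: [-1.8, 2.5, 5.1]
finger_gap: 0.0354
```

```bash
python3 - <<'E'
from h import *
show()
E
```

```text
t 6.8 tcp [0.5589 0.1473 0.0772] psi 72.4 tilt [ 0.0013  0.0012 -1.    ] q [ 0.118  0.407 -0.209  0.953  0.001  0.426] F [-1.83  2.5   5.13] T [ 0.535  0.329 -0.021] tau6 -0.034 gap 35.4
```

>>> {"op": "send_rows", "data": {"plan": [[0,0,0,1,0,0],[0,0,0,2,0,0],[0,0,0,3,0,0],[0,0,0,4,0,0],[0,0,0,5,0,0],[0,0,0,5,0,0],[0,0,0,5,0,0],[0,0,0,5,0,0],[0,0,0,5,0,0],[0,0,0,5,0,0]]}}

```text
clock: 8.05
tcp_pos: [0.5589, 0.1472, 0.0772]
orientation: [0.694, 0.139, 0.693, -0.138]
wrist_force: [-2.4, 1.8, 6.1]
finger_gap: 0.0352
```

```bash
python3 - <<'E'
from h import *
show()
E
```

```text
t 8.05 tcp [0.5589 0.1472 0.0772] psi 67.39 tilt [ 0.0011  0.001  -1.    ] q [ 0.118  0.407 -0.209  0.953  0.001  0.513] F [-2.4   1.76  6.13] T [ 0.469  0.295 -0.009] tau6 -0.032 gap 35.18
```

>>> {"op": "send_rows", "data": {"plan": [[0,0,0,1,0,0],[0,0,0,2,0,0],[0,0,0,3,0,0],[0,0,0,4,0,0],[0,0,0,5,0,0],[0,0,0,5,0,0],[0,0,0,5,0,0],[0,0,0,5,0,0],[0,0,0,5,0,0],[0,0,0,5,0,0]]}}

```text
clock: 9.3
tcp_pos: [0.5588, 0.147, 0.0772]
orientation: [0.687, 0.169, 0.686, -0.168]
wrist_force: [-2.3, 1.5, 6.4]
finger_gap: 0.0352
```

```bash
python3 - <<'E'
from h import *
show()
E
```

```text
t 9.3 tcp [0.5588 0.147  0.0772] psi 62.38 tilt [ 1.e-03  6.e-04 -1.e+00] q [ 0.118  0.407 -0.209  0.953  0.001  0.6  ] F [-2.29  1.52  6.39] T [ 0.31   0.378 -0.079] tau6 -0.031 gap 35.2
```

>>> {"op": "send_rows", "data": {"plan": [[0,0,0,1,0,0],[0,0,0,2,0,0],[0,0,0,3,0,0],[0,0,0,4,0,0],[0,0,0,5,0,0],[0,0,0,5,0,0],[0,0,0,5,0,0],[0,0,0,5,0,0],[0,0,0,5,0,0],[0,0,0,5,0,0]]}}

```text
clock: 10.55
tcp_pos: [0.5587, 0.1468, 0.0772]
orientation: [0.679, 0.199, 0.678, -0.198]
wrist_force: [-2.2, 1.5, 7.0]
finger_gap: 0.0352
```

```bash
python3 - <<'E'
from h import *
show()
E
```

```text
t 10.55 tcp [0.5587 0.1468 0.0772] psi 57.38 tilt [ 8.e-04  3.e-04 -1.e+00] q [ 0.118  0.407 -0.209  0.954  0.     0.687] F [-2.23  1.46  7.  ] T [ 0.242  0.412 -0.063] tau6 -0.03 gap 35.21
```

>>> {"op": "send_rows", "data": {"plan": [[0,0,0,1,0,0],[0,0,0,2,0,0],[0,0,0,3,0,0],[0,0,0,4,0,0],[0,0,0,5,0,0],[0,0,0,5,0,0],[0,0,0,5,0,0],[0,0,0,5,0,0],[0,0,0,5,0,0],[0,0,0,5,0,0]]}}

```text
clock: 11.8
tcp_pos: [0.5587, 0.1468, 0.0772]
orientation: [0.67, 0.228, 0.669, -0.228]
wrist_force: [-2.6, 1.0, 7.5]
finger_gap: 0.0358
```

```bash
python3 - <<'E'
from h import *
show()
E
```

```text
t 11.8 tcp [0.5587 0.1468 0.0772] psi 52.39 tilt [ 8.e-04  1.e-04 -1.e+00] q [ 0.118  0.407 -0.209  0.954 -0.     0.774] F [-2.58  1.    7.49] T [0.166 0.509 0.043] tau6 0.081 gap 35.85
```

Joint 6 torque has jumped by 0.11 N m, so the nut is just coming up snug. I'll make a small additional advance.

>>> {"op": "send_rows", "data": {"plan": [[0,0,0,0.5,0,0],[0,0,0,1,0,0],[0,0,0,1.2,0,0],[0,0,0,1.2,0,0],[0,0,0,1.2,0,0],[0,0,0,1.2,0,0],[0,0,0,1.2,0,0],[0,0,0,1.2,0,0],[0,0,0,1.2,0,0],[0,0,0,1.2,0,0]]}}

```text
clock: 13.05
tcp_pos: [0.5587, 0.1467, 0.0772]
orientation: [0.667, 0.235, 0.667, -0.235]
wrist_force: [-2.6, 0.0, 7.8]
finger_gap: 0.035
```

```bash
python3 - <<'E'
from h import *
show()
E
```

```text
t 13.05 tcp [0.5587 0.1467 0.0772] psi 51.2 tilt [ 8.e-04 -0.e+00 -1.e+00] q [ 0.118  0.407 -0.209  0.954 -0.     0.795] F [-2.64  0.    7.82] T [0.107 0.499 0.15 ] tau6 0.188 gap 34.97
```

>>> {"op": "send_rows", "data": {"plan": [[0,0,0,0.5,0,0],[0,0,0,0.9,0,0],[0,0,0,0.9,0,0],[0,0,0,0.9,0,0],[0,0,0,0.9,0,0],[0,0,0,0.9,0,0],[0,0,0,0.9,0,0],[0,0,0,0.9,0,0],[0,0,0,0.9,0,0],[0,0,0,0.9,0,0]]}}

```text
clock: 14.3
tcp_pos: [0.5587, 0.1467, 0.0772]
orientation: [0.665, 0.24, 0.665, -0.24]
wrist_force: [-1.9, 0.2, 6.6]
finger_gap: 0.0353
```

```bash
python3 - <<'E'
from h import *
show()
E
```

```text
t 14.3 tcp [0.5587 0.1467 0.0772] psi 50.31 tilt [ 8.e-04 -1.e-04 -1.e+00] q [ 0.118  0.407 -0.209  0.954 -0.     0.811] F [-1.92  0.23  6.57] T [0.112 0.543 0.277] tau6 0.255 gap 35.3
```

Torque is about 0.28 N m, so it is finger-tight. Next I release, rise and look at the nut and tab.

>>> {"op": "send_rows", "data": {"plan": [[0,0,0,0,0,0],[0,0,0,0,0,0],[0,0,0,0,0,0],[-40,0,0,0,0,0],[-90,0,0,0,0,0],[-130,-20,-25,-10,0,0],[-172,-43,-52,-20,0,0],[-172,-43,-52,-30,0,0],[-172,-43,-52,-39.7,0,0],[-172,-43,-52,-39.7,0,0]], "claw": 65}}

```text
clock: 15.55
tcp_pos: [0.491, 0.147, 0.2484]
orientation: [0.707, 0.001, 0.707, -0.001]
wrist_force: [0.1, 0.5, -0.0]
finger_gap: 0.0652
```

```bash
python3 - <<'E'
from fit import *
show()
c=viewer.read_camera("wrist"); pickle.dump(c,open("w2.pkl","wb"));show()
u,v=proj(c,[[.5576,.148,.1]])[0].astype(int);print(u,v)
fit(c,(u-35,v-35,u+35,v+35),.5576,.148,"pics/f3.png")
s=viewer.read_camera("side");crop(s,255,190,355,290,5,"pics/s3.png")
cv2.imwrite("pics/w3.png",c["frame"])
E
```

```text
t 15.55 tcp [0.491  0.147  0.2484] psi 89.8 tilt [ 3.e-04 -0.e+00 -1.e+00] q [ 0.134  0.187 -0.078  1.306 -0.     0.138] F [ 0.1   0.45 -0.01] T [ 0.014 -0.012 -0.002] tau6 -0.585 gap 65.25
t 15.6 tcp [0.491  0.147  0.2482] psi 89.72 tilt [-1.e-04 -0.e+00 -1.e+00] q [ 0.134  0.187 -0.078  1.306  0.     0.139] F [ 0.82  1.04 -0.07] T [-0.023 -0.004  0.037] tau6 -0.168 gap 64.66
327 252
pics/f3.png [ 0.5579  0.1476 52.02  ] 0.08212448708316476
```

View pics/f3.png

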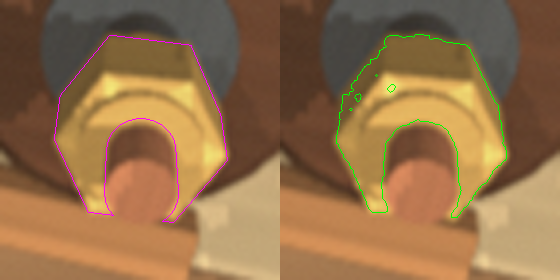

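View pics/s3.png

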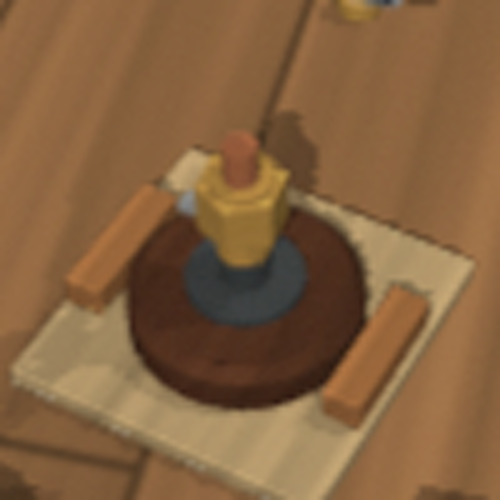

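View pics/w3.png

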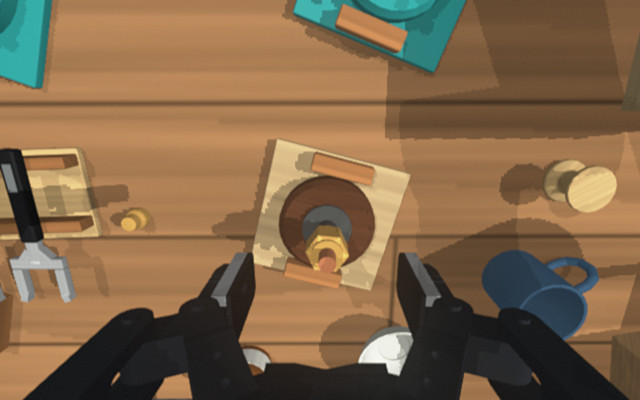

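The nut now fits at (0.5579, 0.1476), flat normals at 52° + 60k, and the tab is unmoved on its original side (side view, about (293,230)). The wrench should go on at θ0 = 82° and sweep to about −8°. Now to look at the wrench.

>>> {"op": "send_rows", "data": {"plan": [[0,-62,0,0,0,0],[0,-124,0,0,0,0],[0,-186,0,0,0,0],[0,-248,0,0,0,0],[0,-310,0,0,0,0],[0,-333,10,0,0,0],[0,-333,10,0,0,0],[0,-333,10,0,0,0],[0,-333,10,0,0,0],[0,-333,10,0,0,0]]}}

```text
clock: 16.9
tcp_pos: [0.5004, -0.1849, 0.2485]
orientation: [0.707, 0.0, 0.707, -0.0]
wrist_force: [0.4, 0.1, 0.4]
finger_gap: 0.0648
```

```bash
python3 - <<'E'
from h import *
import pickle
c=viewer.read_camera("wrist"); pickle.dump(c,open("w4.pkl","wb"));show()
cv2.imwrite("pics/w4.png",c["frame"])
crop(c,270,90,400,290,4,"pics/w4c.png")
E
```

```text
t 16.95 tcp [ 0.5004 -0.185   0.2485] psi 89.97 tilt [ 2.e-04  0.e+00 -1.e+00] q [-0.505  0.228 -0.026  1.317  0.    -0.504] F [ 0.08 -0.56  0.17] T [-0.045  0.028 -0.017] tau6 0.004 gap 65.07
```

View pics/w4.png

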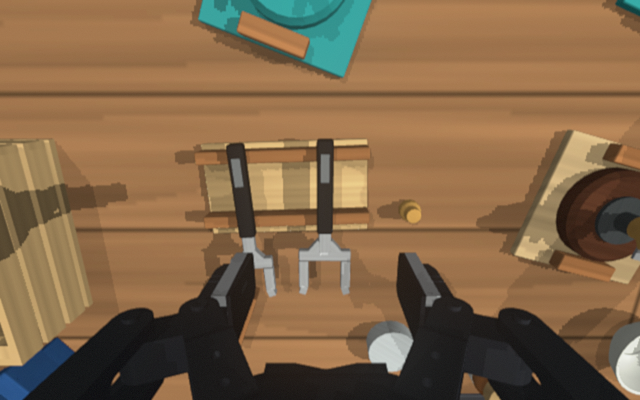

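View pics/w4c.png

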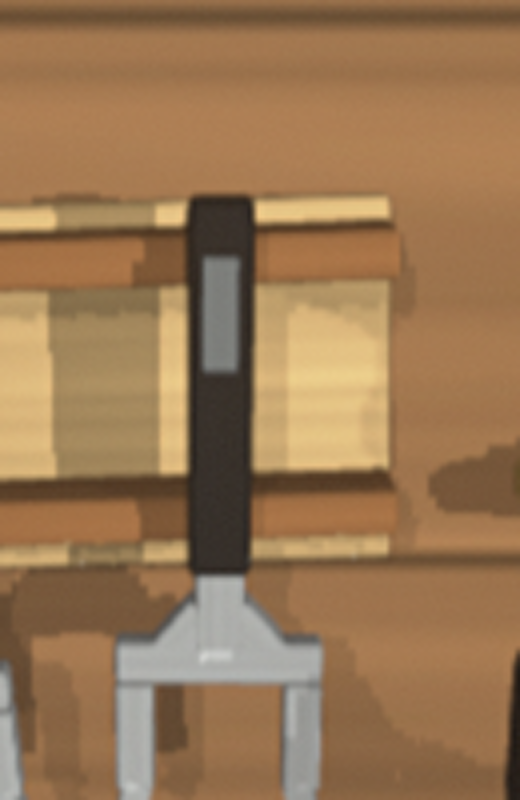

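```bash
python3 - <<'E'
from h import *
import pickle
c=pickle.load(open("w4.pkl","rb"))
P=lambda x,y,z:at(c,(270+x/4-.4,90+y/4-.4),z).round(4)
print("front",P(220,574,.048),"mid",P(220,400,.048),"back z34",P(221.5,197,.034),"back top",P(221.5,200,.048))
print("lab",P(221,256,.048),P(221,373,.048))
print("jaw slot mid",P(218,684,.046),"jaw prongs L/R outer",P(118,684,.046),P(321,684,.046),"inner",P(153,700,.046),P(284,700,.046))
print("tips",P(135,800,.046))
print("rest bars y ends/mids; bar1 edges",P(330,228,.034),P(330,280,.034),"bar2",P(330,490,.034),P(330,540,.034),"right end",P(395,255,.034),P(395,515,.034))
print("bowl etc"); 
for n,uv,z in [("red",(410,210),.014)]: print(n,at(c,uv,z))
go([.5536,-.1868,.12],90);go([.5536,-.1868,.024],90)
E
```

```text
front [ 0.5688 -0.1861  0.048 ] mid [ 0.5188 -0.186   0.048 ] back z34 [ 0.4669 -0.1855  0.034 ] back top [ 0.466  -0.1855  0.048 ]
lab [ 0.4803 -0.1857  0.048 ] [ 0.5114 -0.1857  0.048 ]
jaw slot mid [ 0.6036 -0.1868  0.046 ] jaw prongs L/R outer [ 0.6036 -0.2154  0.046 ] [ 0.6037 -0.1573  0.046 ] inner [ 0.6087 -0.2055  0.046 ] [ 0.6088 -0.1678  0.046 ]
tips [ 0.6415 -0.2114  0.046 ]
rest bars y ends/mids; bar1 edges [ 0.4751 -0.1566  0.034 ] [ 0.4891 -0.1563  0.034 ] bar2 [ 0.5491 -0.155   0.034 ] [ 0.5642 -0.1546  0.034 ] right end [ 0.4824 -0.139   0.034 ] [ 0.5566 -0.1363  0.034 ]
bowl etc
red [ 0.55340279 -0.08418493  0.014     ]
row [128.5  -1.7  53.1] [-0.03  0.01 -0.  ]
row [224.5  -1.7  53.1] [-0.03  0.01 -0.  ]
```

The wrench grip is at ≈ (0.525, −0.186), θ ≈ −0.4°, and rest_top is near (0.519, −0.233). I'll descend into the gap at x = 0.530, which leaves 95 mm from grasp to jaw, and clamp.

>>> {"op": "send_rows", "data": {"plan": [[50,-1.2,29.6,0.4,0,0],[100,-1.2,29.6,0.4,0,0],[140,-1.2,29.6,0.4,0,0],[175,-1.2,29.6,0.4,0,0],[200,-1.2,29.6,0.4,0,0],[215,-1.2,29.6,0.4,0,0],[226,-1.2,29.6,0.4,0,0],[226,-1.2,29.6,0.4,0,0],[226,-1.2,29.6,0.4,0,0],[226,-1.2,29.6,0.4,0,0]], "claw": 65}}

```text
clock: 18.2
tcp_pos: [0.5307, -0.1876, 0.0232]
orientation: [0.708, 0.003, 0.707, -0.003]
wrist_force: [0.6, 0.1, -0.1]
finger_gap: 0.0651
```

```bash
python3 - <<'E'
from h import *
show()
c=viewer.read_camera("wrist"); cv2.imwrite("pics/w5.png",c["frame"])
E
```

```text
t 18.2 tcp [ 0.5307 -0.1876  0.0232] psi 89.49 tilt [ 1.5e-03 -7.0e-04 -1.0e+00] q [-0.482  0.437 -0.315  0.817  0.    -0.474] F [ 0.6   0.09 -0.08] T [-0.003 -0.001 -0.062] tau6 0.0 gap 65.06
```

View pics/w5.png

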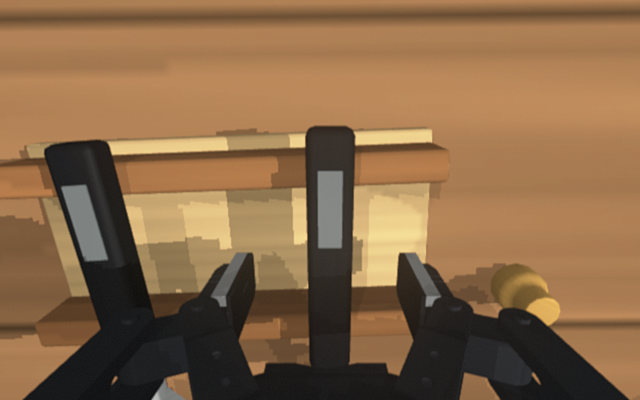

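>>> {"op": "send_rows", "data": {"plan": [[0,0,0,0,0,0],[0,0,0,0,0,0],[0,0,0,0,0,0],[0,0,0,0,0,0],[0,0,0,0,0,0],[-10,0,0,0,0,0],[-30,0,0,0,0,0],[-60,0,0,0,0,0],[-100,0,0,0,0,0],[-100,0,0,0,0,0]], "claw": 8, "newtons": 100}}

```text
clock: 19.5
tcp_pos: [0.5322, -0.1884, 0.1257]
orientation: [0.709, 0.002, 0.705, -0.004]
wrist_force: [0.3, 0.2, -2.4]
finger_gap: 0.0159
```

```bash
python3 - <<'E'
from h import *
import pickle
show()
c=viewer.read_camera("wrist"); cv2.imwrite("pics/w6.png",c["frame"]); pickle.dump(c,open("w6.pkl","wb"))
c=viewer.read_camera("side"); crop(c,260,80,420,200,5,"pics/s6.png")
E
```

```text
t 19.5 tcp [ 0.5322 -0.1884  0.1257] psi 89.49 tilt [ 0.0057 -0.003  -1.    ] q [-0.482  0.341 -0.18   1.044  0.    -0.474] F [ 0.35  0.18 -2.35] T [-0.044 -0.005  0.029] tau6 -0.001 gap 15.93
```

View pics/w6.png

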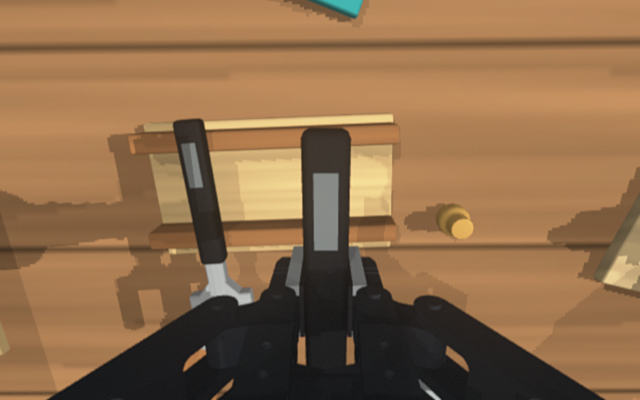

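View pics/s6.png

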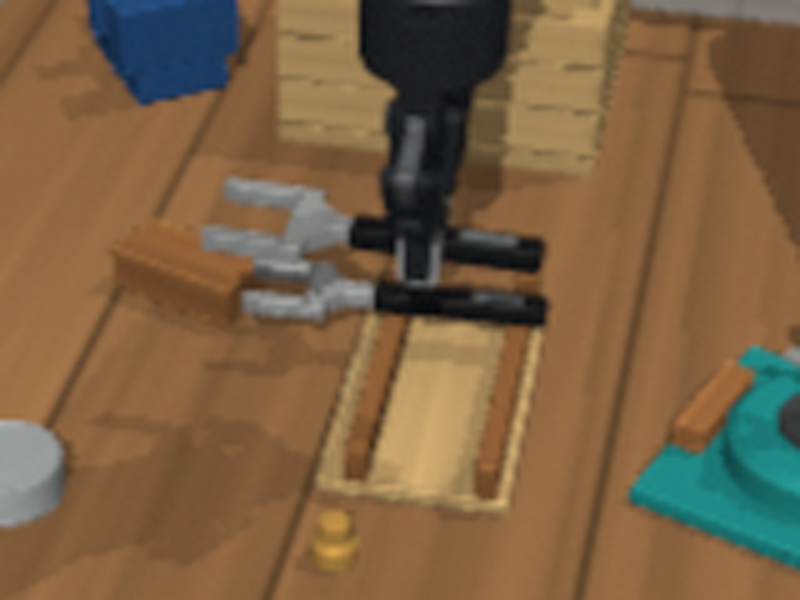

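Wrench gripped and lifted; the smaller wrench, at about (210,220) in the wrist view, is undisturbed. Now I move to the pre-insert pose.

```bash
python3 - <<'E'
from h import *
show()
go([.5358,-.0105,.145],172)
E
```

```text
t 19.6 tcp [ 0.53   -0.1872  0.1221] psi 89.49 tilt [ 2.e-04 -0.e+00 -1.e+00] q [-0.482  0.344 -0.185  1.042  0.    -0.474] F [ 0.63 -0.04 -2.48] T [0.017 0.032 0.029] tau6 0.0 gap 16.33
row [-22.9 176.8   4.3] [-8.251e+01  1.000e-02  1.000e-02]
```

>>> {"op": "send_rows", "data": {"plan": [[-23,0,0,-10,0,0],[-23,25,0,-20,0,0],[-23,50,0,-30,0,0],[-23,80,0,-40,0,0],[-23,110,2,-50,0,0],[-23,140,4,-60,0,0],[-23,160,4,-70,0,0],[-23,177,4.3,-80,0,0],[-23,177,4.3,-82.5,0,0],[-23,177,4.3,-82.5,0,0]]}}

```text
clock: 20.85
tcp_pos: [0.5347, -0.0098, 0.1435]
orientation: [0.533, -0.463, 0.534, 0.465]
wrist_force: [-0.2, -0.9, -1.9]
finger_gap: 0.016
```

```bash
python3 - <<'E'
from h import *
c=viewer.read_camera("wrist"); cv2.imwrite("pics/w7.png",c["frame"])
s=viewer.read_camera("side"); crop(s,250,150,410,270,5,"pics/s7.png")
show()
N=np.array([.558,.1474]);d=np.array([np.cos(np.radians(82)),np.sin(np.radians(82))])
for k,z in ((.065,.0711),(.003,.0711)):
    p=N-(k+.095)*d; go([*p,z],172); print(p)
E
```

```text
t 20.95 tcp [ 0.5351 -0.0103  0.1441] psi 171.93 tilt [-2.2e-03  4.0e-04 -1.0e+00] q [-0.169  0.281 -0.217  1.075  0.    -1.599] F [-0.36  0.56 -2.44] T [-0.037 -0.055 -0.014] tau6 -0.007 gap 16.14
row [73.  -0.9 -0.7] [-0.07  0.   -0.13]
[ 0.5357323  -0.01104289]
row [73.  -0.8 61.3] [-0.07  0.   -0.13]
[0.54436104 0.05035373]
```

View pics/w7.png

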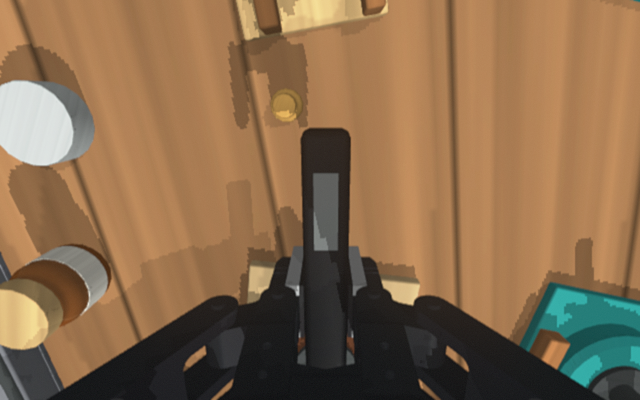

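View pics/s7.png

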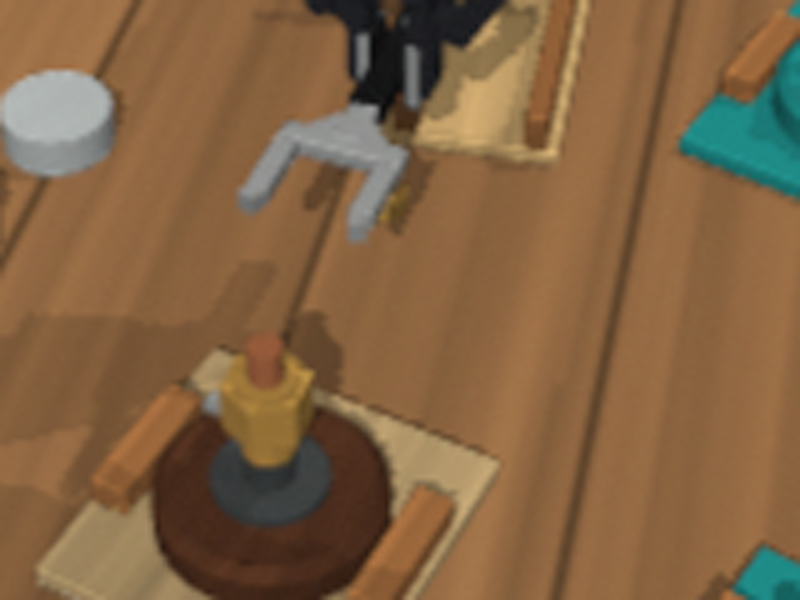

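The jaw is level and opens toward the nut. I'll descend to nut mid-height and advance to just short of contact, then check.

>>> {"op": "send_rows", "data": {"plan": [[25,0,0,0,0,0],[50,0,0,0,0,0],[65,0,0,0,0,0],[74,0,0,0,0,0],[74,0,5,0,0,0],[74,0,12,0,0,0],[74,0,18,0,0,0],[74,0,18,0,0,0],[74,0,18,0,0,0],[74,0,18,0,0,0]]}}

```text
clock: 22.2
tcp_pos: [0.5384, 0.0075, 0.0714]
orientation: [0.534, -0.464, 0.534, 0.464]
wrist_force: [0.7, -0.0, -1.5]
finger_gap: 0.0162
```

```bash
python3 - <<'E'
from h import *
s=viewer.read_camera("side"); crop(s,270,180,350,260,8,"pics/s8.png")
t=viewer.read_camera("top"); crop(t,260,140,360,240,6,"pics/t8.png")
show()
m=Rt().as_matrix(); p=get_state()["tcp_pos"]
q=lambda a,b,c: p+m@np.array([-a,b,c])
# predicted jaw points
print(proj(s,[q(.0189+.005,y,z) for y in(-.0298,.0298,-.0188,.0188) for z in (.116,)])-[270,180])
E
```

```text
t 22.3 tcp [0.5384 0.0074 0.0713] psi 171.98 tilt [ 0.  0. -1.] q [-0.135  0.346 -0.319  0.906  0.    -1.566] F [ 0.12 -0.16 -2.03] T [-0.048 -0.005 -0.035] tau6 -0.0 gap 16.46
[[24.4945372  36.20924522]
 [49.01306076 43.21036515]
 [28.95448697 37.4827576 ]
 [44.42181199 41.89936112]]
```

View pics/s8.png

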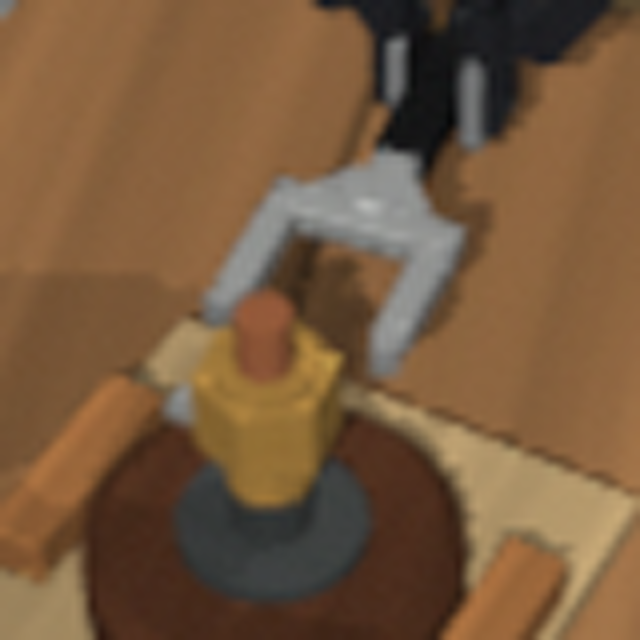

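View pics/t8.png

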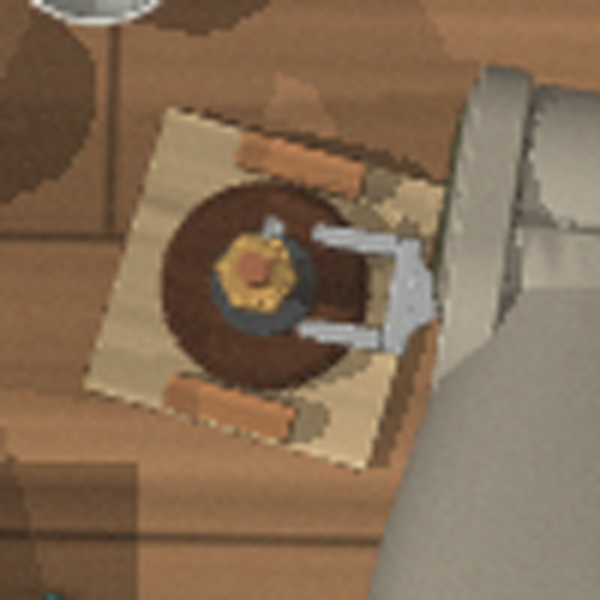

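In the top crop the slot midline extends through the nut centre at (258,272). Now I slide the jaw on.

>>> {"op": "send_rows", "data": {"plan": [[0,0,5,0,0,0],[0,0,10,0,0,0],[0,0,15,0,0,0],[0,0,20,0,0,0],[0,0,26,0,0,0],[0,0,32,0,0,0],[0,0,38,0,0,0],[0,0,43.5,0,0,0],[0,0,43.5,0,0,0],[0,0,43.5,0,0,0]]}}

```text
clock: 23.55
tcp_pos: [0.5442, 0.0508, 0.0712]
orientation: [0.534, -0.464, 0.534, 0.464]
wrist_force: [-0.8, 1.2, -1.5]
finger_gap: 0.0162
```

```bash
python3 - <<'E'
from h import *
s=viewer.read_camera("side"); t=viewer.read_camera("top")
a=cv2.resize(s["frame"][180:260,270:350],None,fx=5,fy=5,interpolation=cv2.INTER_CUBIC)
b=cv2.resize(t["frame"][145:225,265:345],None,fx=5,fy=5,interpolation=cv2.INTER_CUBIC)
cv2.imwrite("pics/9.png",np.hstack([a,b]))
show()
E
```

```text
t 23.65 tcp [0.5442 0.0506 0.0712] psi 172.0 tilt [-5.e-04  3.e-04 -1.e+00] q [-0.054  0.36  -0.298  0.913  0.    -1.485] F [-1.64  1.94 -2.37] T [0.183 0.262 0.174] tau6 0.145 gap 16.38
```

View pics/9.png

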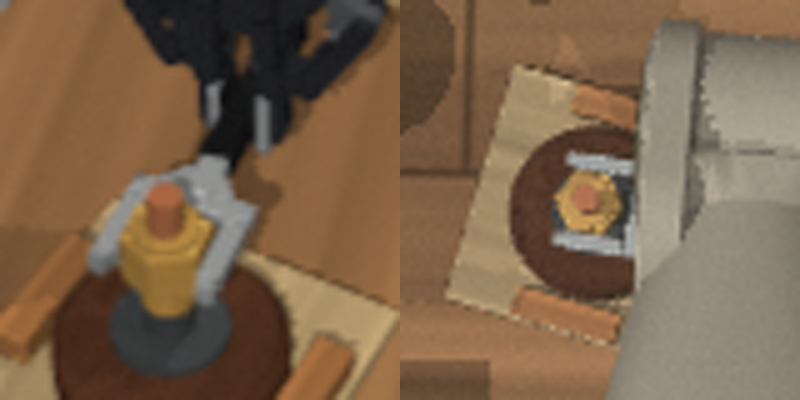

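The jaw is seated with about 3 mm left to the floor, and forces are small. Turning clockwise on a 97.8 mm arc about the nut axis, 30° first.

>>> {"op": "send_rows", "data": {"plan": [[0,5.1,0.1,3,0,0],[0,10.2,0.5,6,0,0],[0,15.3,1.2,9,0,0],[0,20.3,2.1,12,0,0],[0,25.3,3.3,15,0,0],[0,30.2,4.8,18,0,0],[0,35.1,6.5,21,0,0],[0,39.8,8.5,24,0,0],[0,44.4,10.7,27,0,0],[0,48.9,13.1,30,0,0]]}}

```text
clock: 24.9
tcp_pos: [0.4976, 0.0699, 0.0712]
orientation: [0.636, -0.31, 0.636, 0.309]
wrist_force: [-1.1, -1.8, -1.8]
finger_gap: 0.016
```

```bash
cat > chk.py <<'E'
from h import *
import sys
s=viewer.read_camera("side"); t=viewer.read_camera("top")
a=cv2.resize(s["frame"][180:260,270:350],None,fx=5,fy=5,interpolation=cv2.INTER_CUBIC)
b=cv2.resize(t["frame"][145:225,265:345],None,fx=5,fy=5,interpolation=cv2.INTER_CUBIC)
cv2.imwrite(sys.argv[1],np.hstack([a,b])); show()
m=Rt().as_matrix(); print("jaw(TCP+97.8z)",get_state()["tcp_pos"]+.0978*m[:,2])
E
python3 chk.py pics/10.png
```

```text
t 25.0 tcp [0.4975 0.07   0.0713] psi 142.01 tilt [-2.e-04 -1.e-03 -1.e+00] q [-0.02   0.285 -0.409  0.878 -0.001 -0.927] F [-1.61 -2.1  -1.55] T [-0.445  0.363  0.449] tau6 0.78 gap 16.0
jaw(TCP+97.8z) [0.55766832 0.14704873 0.07119974]
```

View pics/10.png

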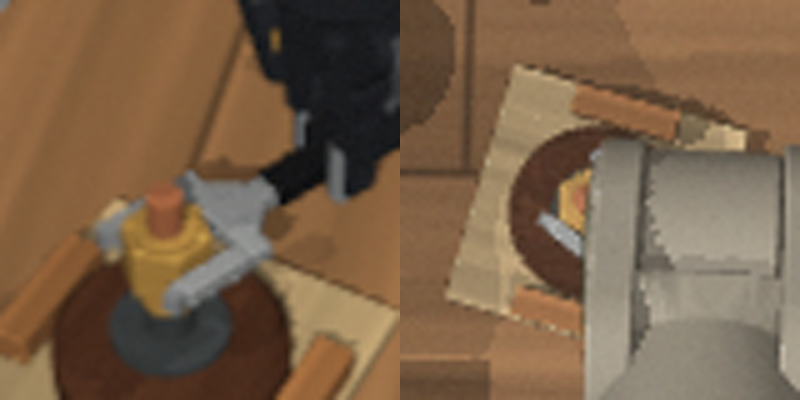

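The nut turns with the wrench and jaw centring is within 1 mm. I'll go another 30°.

>>> {"op": "send_rows", "data": {"plan": [[0,5.1,0.1,3,0,0],[0,10.2,0.5,6,0,0],[0,15.3,1.2,9,0,0],[0,20.3,2.1,12,0,0],[0,25.3,3.3,15,0,0],[0,30.2,4.8,18,0,0],[0,35.1,6.5,21,0,0],[0,39.8,8.5,24,0,0],[0,44.4,10.7,27,0,0],[0,48.9,13.1,30,0,0]]}}

```text
clock: 26.25
tcp_pos: [0.4666, 0.1102, 0.0711]
orientation: [0.694, -0.135, 0.695, 0.134]
wrist_force: [-2.3, -2.6, -1.0]
finger_gap: 0.0163
```

```bash
python3 chk.py pics/11.png
```

```text
t 26.35 tcp [0.4665 0.1104 0.0711] psi 112.04 tilt [-0.0015 -0.0012 -1.    ] q [ 0.065  0.246 -0.462  0.864 -0.001 -0.319] F [-3.12 -2.99 -1.46] T [-0.562  0.718  0.369] tau6 0.647 gap 16.44
jaw(TCP+97.8z) [0.55717771 0.14705716 0.07090052]
```

View pics/11.png

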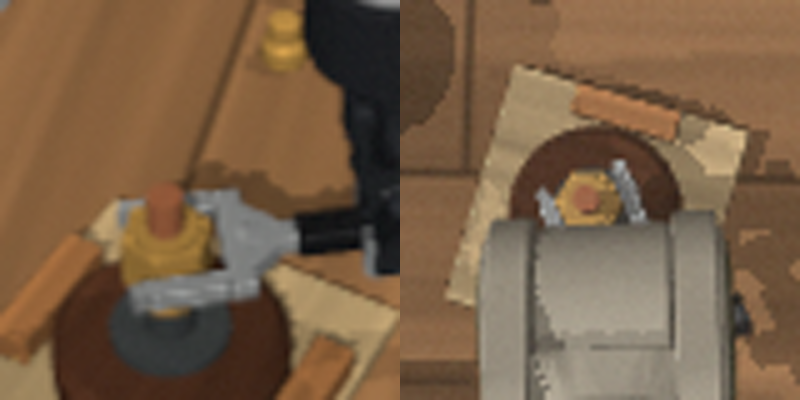

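>>> {"op": "send_rows", "data": {"plan": [[0,5.8,0.2,3.4,0,0],[0,11.6,0.7,6.8,0,0],[0,17.3,1.5,10.2,0,0],[0,23.0,2.7,13.6,0,0],[0,28.6,4.3,17,0,0],[0,34.1,6.1,20.4,0,0],[0,39.5,8.3,23.8,0,0],[0,44.7,10.8,27.2,0,0],[0,49.8,13.6,30.6,0,0],[0,54.7,16.7,34,0,0]]}}

```text
clock: 27.6
tcp_pos: [0.461, 0.1674, 0.0709]
orientation: [0.702, 0.074, 0.704, -0.074]
wrist_force: [-5.0, -1.8, -1.4]
finger_gap: 0.0166
```

```bash
python3 chk.py pics/12.png; python3 - <<'E'
from h import *
c=viewer.read_camera("wrist"); cv2.imwrite("pics/w12.png",c["frame"])
t=viewer.read_camera("top"); crop(t,280,165,325,210,12,"pics/t12.png")
E
```

```text
t 27.7 tcp [0.461  0.1676 0.0708] psi 78.05 tilt [-2.9e-03 -5.0e-04 -1.0e+00] q [ 0.185  0.267 -0.435  0.872  0.     0.393] F [-4.64 -1.95 -0.99] T [-0.378  0.936  0.235] tau6 0.528 gap 16.18
jaw(TCP+97.8z) [0.55669736 0.14740083 0.07057951]
```

View pics/12.png

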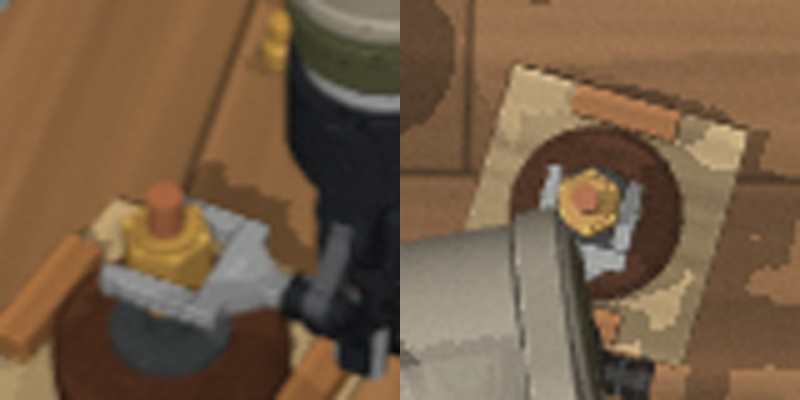

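View pics/t12.png

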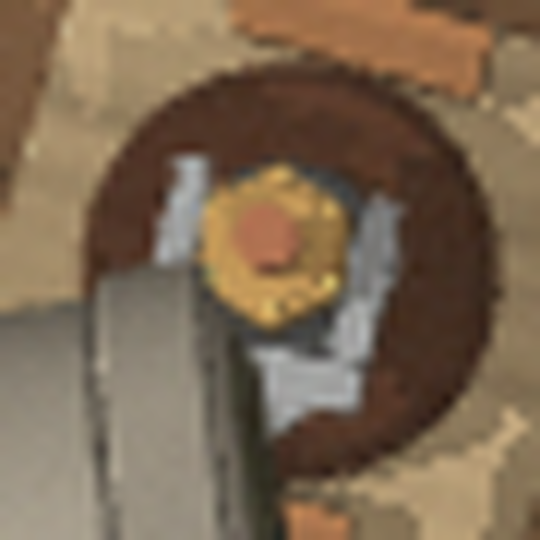

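View pics/w12.png

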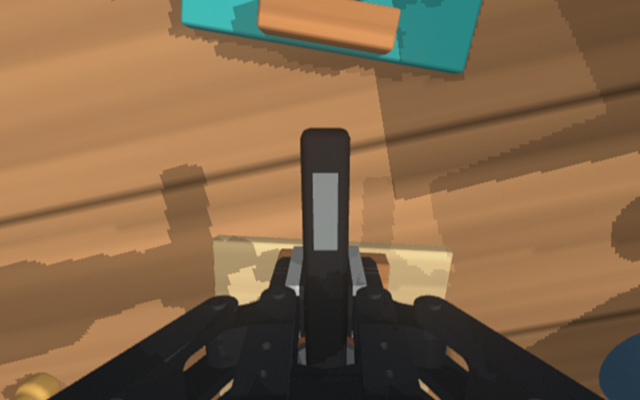

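It has followed 94° of tool turn, less jaw slack of up to 4.7°, so about 90°. I'll back off 4° to free the jaw and check the forces.

>>> {"op": "send_rows", "data": {"plan": [[0,0,0,0,0,0],[0,-1.7,0,-1,0,0],[0,-3.4,0.1,-2,0,0],[0,-5.1,0.1,-3,0,0],[0,-6.8,0.2,-4,0,0],[0,-6.8,0.2,-4,0,0],[0,-6.8,0.2,-4,0,0],[0,-6.8,0.2,-4,0,0],[0,-6.8,0.2,-4,0,0],[0,-6.8,0.2,-4,0,0]]}}

```text
clock: 29.05
tcp_pos: [0.4598, 0.161, 0.0709]
orientation: [0.704, 0.049, 0.706, -0.049]
wrist_force: [-4.9, 0.0, -1.5]
finger_gap: 0.0164
```

```bash
python3 chk.py pics/13.png
```

```text
t 29.15 tcp [0.4598 0.161  0.0709] psi 82.09 tilt [-2.7e-03  4.0e-04 -1.0e+00] q [ 0.171  0.26  -0.443  0.87   0.001  0.309] F [-5.6  -0.9  -1.24] T [-0.127  0.892  0.171] tau6 0.142 gap 15.98
jaw(TCP+97.8z) [0.55669507 0.14753941 0.07065478]
```

View pics/13.png

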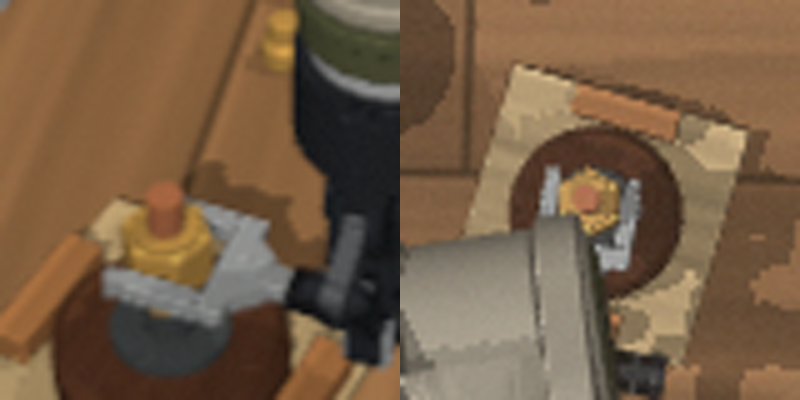

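>>> {"op": "send_rows", "data": {"plan": [[0,-1.3,0,-0.75,0,0],[0,-2.6,0,-1.5,0,0],[0,-2.7,-5,-1.5,0,0],[0,-2.9,-11,-1.5,0,0],[0,-3.1,-18,-1.5,0,0],[0,-3.3,-26,-1.5,0,0],[0,-3.5,-36,-1.5,0,0],[0,-3.8,-46,-1.5,0,0],[0,-4.1,-58,-1.5,0,0],[0,-4.4,-70,-1.5,0,0]]}}

```text
clock: 30.4
tcp_pos: [0.3902, 0.1667, 0.0713]
orientation: [0.706, 0.04, 0.706, -0.04]
wrist_force: [-0.1, -0.3, -1.9]
finger_gap: 0.0162
```

```bash
python3 chk.py pics/14.png; python3 - <<'E'
from h import *
s=viewer.read_camera("side"); crop(s,240,150,400,270,5,"pics/s14.png")
t=viewer.read_camera("top"); crop(t,275,157,335,217,10,"pics/t14.png")
E
```

```text
t 30.5 tcp [0.3892 0.1666 0.0711] psi 83.54 tilt [-1.6e-03 -1.0e-04 -1.0e+00] q [ 0.214  0.147 -0.591  0.835  0.     0.327] F [ 0.02 -0.02 -2.15] T [-0.055 -0.015  0.032] tau6 0.05 gap 15.85
jaw(TCP+97.8z) [0.48638481 0.15555849 0.07095901]
```

View pics/t14.png

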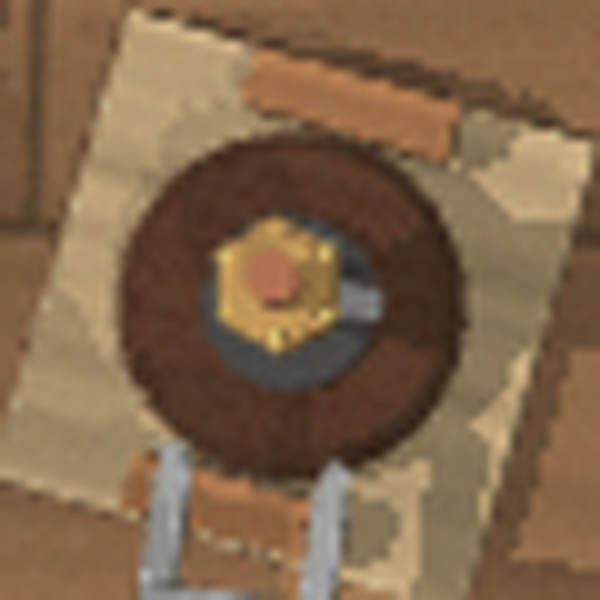

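View pics/s14.png

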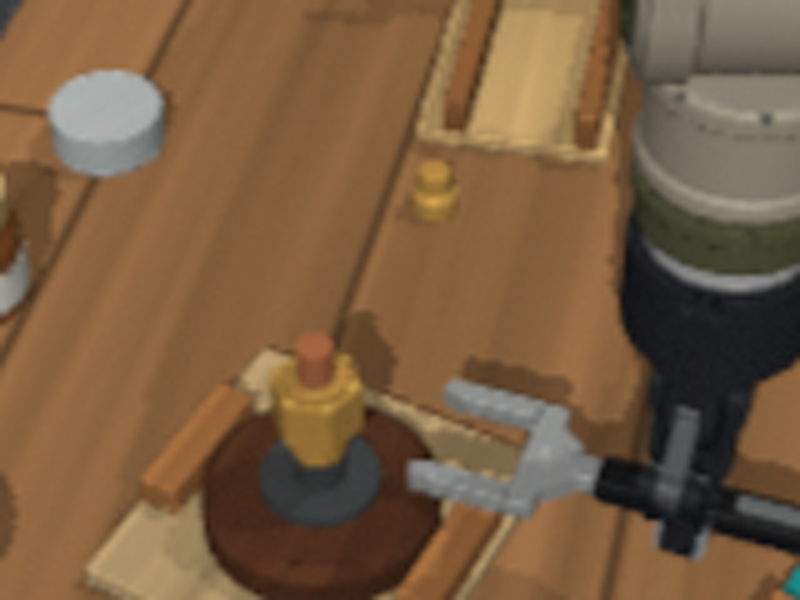

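The wrench is off and the tab is visible in the top view at (311,187). Now I'll compute the tab angle before and after.

```bash
python3 - <<'E'
from h import *
t=viewer.read_camera("top"); N=np.array([.558,.1474])
for fn,uv in (("start",(305.3,177.4)),("now",(311.6,186.8))):
    p=at(t,uv,.076); print(fn,p,np.degrees(np.arctan2(p[1]-N[1],p[0]-N[0])),np.hypot(*(p[:2]-N)))
# predicted px for tab tip (r=28) vs rotation
img=cv2.imread("pics/top0.png"); 
for nm,f in (("st",img),("now",t["frame"])):
    g=f[157:217,275:335]; h=cv2.cvtColor(g,cv2.COLOR_BGR2HSV); 
    best=[]
    for a in range(-180,180,5):
        u,v=proj(t,[[N[0]+.026*np.cos(np.radians(a)),N[1]+.026*np.sin(np.radians(a)),.076]])[0]
        s=cv2.getRectSubPix(f,(1,1),(float(u),float(v)))[0,0]; best.append((int(s.min()),a))
    print(nm,sorted(best)[-6:])
s=get_state(); show(); go([.39,.10,.15],90); go([.53,-.1866,.15],89.6)
E
```

```text
start [0.58343752 0.14115776 0.076     ] -13.787644939072461 0.026192228925259183
now [0.55462384 0.12103351 0.076     ] -97.29685841537902 0.026581768550914216
st [(76, -130), (88, -25), (122, -5), (138, -10), (147, -20), (151, -15)]
now [(73, 145), (84, -110), (103, -90), (117, -105), (118, -100), (118, -95)]
t 30.65 tcp [0.3917 0.1666 0.0715] psi 83.5 tilt [ 1.1e-03  2.0e-04 -1.0e+00] q [ 0.213  0.149 -0.587  0.833 -0.     0.327] F [ 0.42  0.36 -1.62] T [-0.019  0.024 -0.018] tau6 0.001 gap 16.16
row [-78.5 -66.4   5.9] [-6.5   0.06 -0.02]
row [ -78.4 -335.3  177.4] [-6.1   0.06 -0.02]
```

The tab went from about −14° to −98°, i.e. ~84–88° turned, inside 75–105°. Returning the wrench to above its original spot.

>>> {"op": "send_rows", "data": {"plan": [[-40,0,0,0,0,0],[-78,-10,20,-1,0,0],[-78,-50,60,-2,0,0],[-78,-95,95,-3,0,0],[-78,-145,120,-4,0,0],[-78,-200,140,-5,0,0],[-78,-255,160,-6.1,0,0],[-78,-305,172,-6.1,0,0],[-78,-335,177,-6.1,0,0],[-78,-335,177,-6.1,0,0]]}}

```text
clock: 31.9
tcp_pos: [0.5296, -0.1893, 0.1488]
orientation: [0.707, 0.004, 0.707, -0.004]
wrist_force: [0.4, 0.5, -3.2]
finger_gap: 0.0162
```

```bash
python3 - <<'E'
from h import *
viewer.read_camera("top");viewer.read_camera("top");viewer.read_camera("top")
s=viewer.read_camera("side"); crop(s,260,80,420,200,5,"pics/s15.png")
show(); go([.530,-.1870,.0225],89.5)
E
```

```text
t 32.1 tcp [ 0.5291 -0.1855  0.1491] psi 89.64 tilt [-4.e-04  6.e-04 -1.e+00] q [-0.481  0.323 -0.145  1.104  0.    -0.474] F [-0.1   0.93 -1.52] T [-0.034  0.017 -0.028] tau6 0.003 gap 16.21
row [126.6  -1.5   1. ] [ 0.14 -0.02 -0.03]
```

View pics/s15.png

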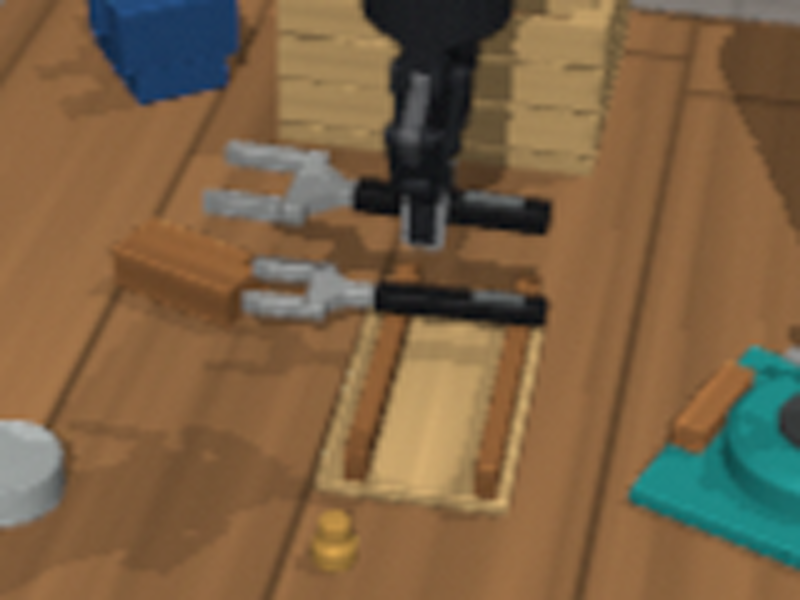

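>>> {"op": "send_rows", "data": {"plan": [[30,-1.5,1,0,0,0],[60,-1.5,1,0,0,0],[85,-1.5,1,0,0,0],[105,-1.5,1,0,0,0],[115,-1.5,1,0,0,0],[120,-1.5,1,0,0,0],[124,-1.5,1,0,0,0],[126,-1.5,1,0,0,0],[126.8,-1.5,1,0,0,0],[126.8,-1.5,1,0,0,0]]}}

```text
clock: 33.35
tcp_pos: [0.5303, -0.188, 0.0227]
orientation: [0.707, 0.003, 0.707, -0.003]
wrist_force: [0.5, -0.2, -1.9]
finger_gap: 0.0163
```

```bash
python3 - <<'E'
from h import *
viewer.read_camera("top");viewer.read_camera("top")
show()
E
```

```text
t 33.45 tcp [ 0.5302 -0.188   0.0227] psi 89.59 tilt [ 3.e-04 -1.e-04 -1.e+00] q [-0.483  0.438 -0.315  0.818  0.    -0.476] F [ 0.82  0.24 -1.15] T [ 0.007 -0.008 -0.026] tau6 -0.002 gap 16.24
```

>>> {"op": "send_rows", "data": {"plan": [[0.5,0,0,0,0,0],[0.8,0,0,0,0,0],[0.8,0,0,0,0,0],[0.8,0,0,0,0,0],[0.8,0,0,0,0,0],[0.8,0,0,0,0,0],[0.8,0,0,0,0,0],[0.8,0,0,0,0,0],[0.8,0,0,0,0,0],[0.8,0,0,0,0,0]]}}

```text
clock: 34.7
tcp_pos: [0.5303, -0.1881, 0.0227]
orientation: [0.707, 0.002, 0.707, -0.003]
wrist_force: [-3.3, 0.7, 5.3]
finger_gap: 0.0162
```

```bash
python3 - <<'E'
from h import *
show()
E
```

```text
t 34.7 tcp [ 0.5303 -0.1881  0.0227] psi 89.59 tilt [ 8.e-04 -5.e-04 -1.e+00] q [-0.483  0.438 -0.315  0.817 -0.    -0.476] F [-3.32  0.75  5.33] T [ 0.15   0.465 -0.049] tau6 -0.023 gap 16.19
```

Contact is made and the bars carry the wrench. Opening to 60 mm, then rising straight up.

>>> {"op": "send_rows", "data": {"plan": [[0,0,0,0,0,0],[0,0,0,0,0,0],[0,0,0,0,0,0],[0,0,0,0,0,0],[-20,0,0,0,0,0],[-60,0,0,0,0,0],[-120,0,0,0,0,0],[-180,0,0,0,0,0],[-228,0,-30,0,0,0],[-228,0,-30,0,0,0]], "claw": 60}}

```text
clock: 35.95
tcp_pos: [0.5009, -0.1886, 0.2544]
orientation: [0.71, 0.001, 0.705, -0.004]
wrist_force: [0.6, -0.6, -0.7]
finger_gap: 0.0599
```

```bash
python3 - <<'E'
from h import *
c=viewer.read_camera("wrist"); cv2.imwrite("pics/w16.png",c["frame"]); show()
s=viewer.read_camera("side"); t=viewer.read_camera("top")
P=lambda uv:at(c,uv,.048).round(4)
a=cv2.resize(s["frame"][90:190,280:380],None,fx=4,fy=4,interpolation=cv2.INTER_CUBIC)
b=cv2.resize(s["frame"][200:300,255:355],None,fx=4,fy=4,interpolation=cv2.INTER_CUBIC)
cv2.imwrite("pics/s16.png",np.hstack([a,b])); crop(t,275,157,335,217,10,"pics/t16.png")
E
```

```text
t 36.0 tcp [ 0.5007 -0.1882  0.2518] psi 89.57 tilt [ 0.0041 -0.0021 -1.    ] q [-0.51   0.226 -0.02   1.32   0.    -0.502] F [ 0.7  -0.05 -0.78] T [-0.004 -0.034  0.008] tau6 -0.02 gap 60.03
```

View pics/w16.png

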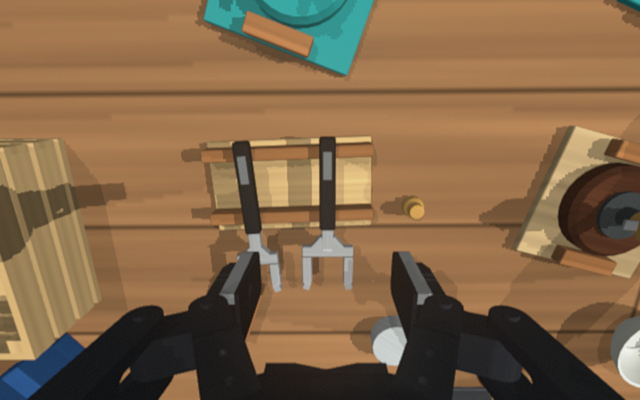

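View pics/s16.png

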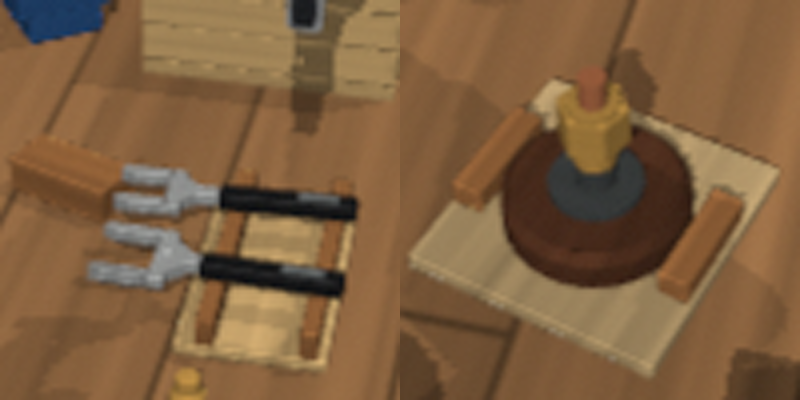

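View pics/t16.png

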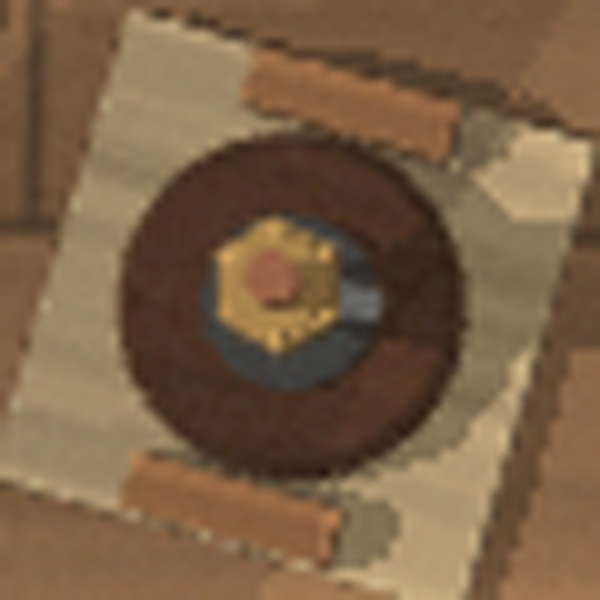

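Wrench lies across the bars and the tab points right in the top view at (311,187). There's time for one precise nut-angle check from the wrist camera.

>>> {"op": "send_rows", "data": {"plan": [[0,60,0,0,0,0],[0,120,0,0,0,0],[0,180,0,0,0,0],[0,240,0,0,0,0],[0,300,0,0,0,0],[0,335,-10,0,0,0],[0,335,-10,0,0,0],[0,335,-10,0,0,0],[0,335,-10,0,0,0],[0,335,-10,0,0,0]]}}

```text
clock: 37.35
tcp_pos: [0.4928, 0.1464, 0.2495]
orientation: [0.707, 0.003, 0.707, -0.003]
wrist_force: [0.1, 0.1, -0.1]
finger_gap: 0.0598
```

```bash
python3 - <<'E'
from fit import *
c=viewer.read_camera("wrist"); show()
u,v=proj(c,[[.5576,.148,.1]])[0].astype(int)
fit(c,(u-35,v-35,u+35,v+35),.5576,.148,"pics/f17.png"); crop(c,u-60,v-60,u+60,v+50,5,"pics/w17.png"); print(u,v)
E
```

```text
t 37.4 tcp [0.4928 0.1465 0.2496] psi 89.5 tilt [-1.e-04  0.e+00 -1.e+00] q [ 0.133  0.19  -0.071  1.31   0.     0.141] F [-0.21 -0.33 -0.51] T [0.011 0.042 0.035] tau6 -0.002 gap 59.93
pics/f17.png [ 0.5579  0.1475 32.3641] 0.08728316638162717
328 250
```

View pics/w17.png

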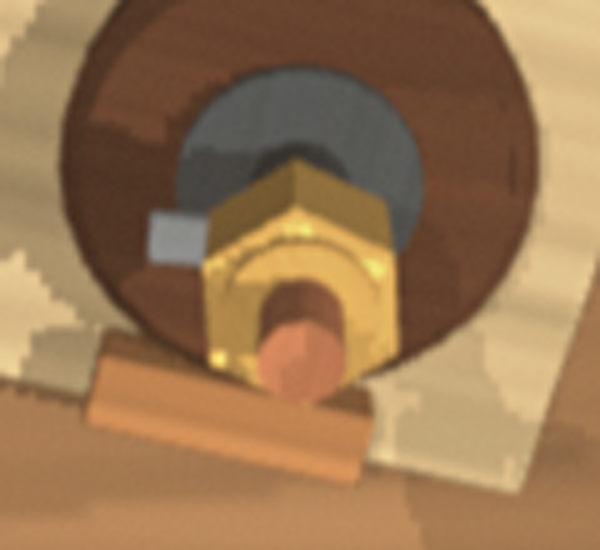

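```bash
python3 - <<'E'
from h import *
c=viewer.read_camera("wrist"); N=np.array([.5579,.1475])
for uv in [(268+150/5-.4,190+238/5-.4),(268+180/5-.4,190+239/5-.4)]:
    p=at(c,uv,.076); print(p,np.degrees(np.arctan2(p[1]-N[1],p[0]-N[0])),np.hypot(*(p[:2]-N)))
# start tab centroid in top image & side image, now too
import pickle
t=viewer.read_camera("top"); s=viewer.read_camera("side"); t0=cv2.imread("pics/top0.png"); s0=cv2.imread("pics/side0.png")
def cen(c,f,a,name):
    # grey (low sat, bright) blob near predicted
    u,v=proj(c,[[N[0]+.026*np.cos(np.radians(a)),N[1]+.026*np.sin(np.radians(a)),.076]])[0]
    x0,y0=int(u)-6,int(v)-6; g=f[y0:y0+13,x0:x0+13]; h=cv2.cvtColor(g,cv2.COLOR_BGR2HSV)
    w=((h[...,1]<70)&(h[...,2]>115)); ys,xs=np.nonzero(w); print(name,w.sum(),end=" ")
    if w.sum(): 
        p=at(c,(xs.mean()+x0,ys.mean()+y0),.076); print(p.round(4),np.degrees(np.arctan2(p[1]-N[1],p[0]-N[0])).round(1),np.hypot(*(p[:2]-N)).round(4))
    return
cen(t,t0,-14,"top0");cen(t,t["frame"],-98,"topnow");cen(s,s0,-14,"side0")
E
```

```text
[0.55421561 0.11702593 0.076     ] -96.89374811851582 0.03069598668289539
[0.55450001 0.12318302 0.076     ] -97.9594705656796 0.024553527039456985
top0 8 [0.5831 0.1425 0.076 ] -11.3 0.0257
topnow 7 [0.5472 0.1311 0.076 ] -123.2 0.0196
side0 12 [0.5834 0.1427 0.076 ] -10.8 0.026
```

Nut fit says 80° and the tab itself says 83–86°. I'll tighten the start-angle estimate with a rendered tab fit in the start images before deciding.

```bash
cat > tf.py <<'E'
from h import *
S=8
def run(c,f,N,phi,rng,nm):
    u,v=proj(c,[[*N,.08]])[0].astype(int); B=22; x0,y0=u-B,v-B
    g=cv2.resize(f[y0:y0+2*B,x0:x0+2*B],None,fx=S,fy=S,interpolation=cv2.INTER_LINEAR).astype(float)
    grey=g[...,0]-0.5*g[...,2]   # blue high for steel, low for wood/brass
    def poly(pts):
        m=np.zeros(grey.shape,np.uint8); q=(proj(c,pts)-[x0,y0]+.5)*S
        cv2.fillConvexPoly(m,cv2.convexHull(q.astype(np.float32)).astype(np.int32),1); return m
    def nut(N):
        a=np.radians(phi+30+60*np.arange(6)); return poly([[N[0]+.0208*np.cos(t),N[1]+.0208*np.sin(t),z] for t in a for z in (.077,.103)])
    def tab(N,a,w,r1):
        a=np.radians(a); e=np.array([np.cos(a),np.sin(a)]); n=np.array([-e[1],e[0]]); return poly([[*(N+r*e+s*n),.076] for r in (.012,r1) for s in (-w,w)])
    res=[]
    for a in rng:
      for dx in (-.002,-.001,0,.001,.002):
        for dy in (-.002,-.001,0,.001,.002):
          M=N+[dx,dy]; k=nut(M); t=tab(M,a,.005,.031)&(1-k); o=tab(M,a,.009,.035)&(1-k)&(1-t)
          if t.sum()<10: continue
          res.append((grey[t>0].mean()-grey[o>0].mean()*1.0,a,dx,dy,int(t.sum())))
    res.sort(reverse=True); w=np.array([[r[0],r[1]] for r in res[:12]]); print(nm,[tuple(np.round(r,3)) for r in res[:4]],"mean top12",w[:,1].mean())
    z=[r for r in res if r[2]==0 and r[3]==0]; print("   no shift best",[(round(r[0],1),r[1]) for r in z[:4]])
E
python3 - <<'E'
from tf import *
N=np.array([.5579,.1475])
t=viewer.read_camera("top"); s=viewer.read_camera("side"); w=viewer.read_camera("wrist")
t0=cv2.imread("pics/top0.png"); s0=cv2.imread("pics/side0.png")
run(t,t0,N,45.4,np.arange(-32,8,1.),"top0")
run(s,s0,N,45.4,np.arange(-32,8,1.),"side0")
run(w,w["frame"],N,32.4,np.arange(-116,-80,1.),"wristnow")
tn=cv2.imread("pics/t14.png") 
run(t,t["frame"],N,32.4,np.arange(-116,-80,1.),"topnow")
E
```

```text
top0 [(np.float64(45.735), np.float64(-11.0), np.float64(0.0), np.float64(-0.001), np.float64(728.0)), (np.float64(45.436), np.float64(-13.0), np.float64(0.0), np.float64(0.0), np.float64(720.0)), (np.float64(45.343), np.float64(-9.0), np.float64(0.0), np.float64(-0.002), np.float64(733.0)), (np.float64(45.167), np.float64(-17.0), np.float64(0.001), np.float64(0.001), np.float64(740.0))] mean top12 -14.0
   no shift best [(np.float64(45.4), np.float64(-13.0)), (np.float64(44.8), np.float64(-14.0)), (np.float64(44.3), np.float64(-12.0)), (np.float64(44.2), np.float64(-15.0))]
side0 [(np.float64(40.705), np.float64(-13.0), np.float64(-0.001), np.float64(0.002), np.float64(601.0)), (np.float64(40.207), np.float64(-12.0), np.float64(-0.001), np.float64(0.002), np.float64(646.0)), (np.float64(40.137), np.float64(-11.0), np.float64(-0.001), np.float64(0.002), np.float64(671.0)), (np.float64(40.091), np.float64(-14.0), np.float64(0.0), np.float64(0.002), np.float64(580.0))] mean top12 -12.666666666666666
   no shift best [(np.float64(38.5), np.float64(-8.0)), (np.float64(38.5), np.float64(-
[... 596 characters left out ...]
(-97.0)), (np.float64(40.9), np.float64(-96.0)), (np.float64(40.5), np.float64(-99.0))]
topnow [(np.float64(26.182), np.float64(-103.0), np.float64(0.002), np.float64(-0.001), np.float64(847.0)), (np.float64(25.944), np.float64(-104.0), np.float64(0.002), np.float64(-0.002), np.float64(846.0)), (np.float64(25.866), np.float64(-102.0), np.float64(0.002), np.float64(-0.001), np.float64(849.0)), (np.float64(25.735), np.float64(-104.0), np.float64(0.002), np.float64(-0.001), np.float64(846.0))] mean top12 -101.83333333333333
   no shift best [(np.float64(24.9), np.float64(-98.0)), (np.float64(24.5), np.float64(-99.0)), (np.float64(24.4), np.float64(-97.0)), (np.float64(24.0), np.float64(-96.0))]
```

The start angle is about −13° and the current one about −98°, so the tab turned ~85°. Safe, so I hand in; the arm is clear of everything.

```bash
python3 -c "
from h import *
show(); print(job.hand_in()); show()"
```

```text
t 37.7 tcp [0.4926 0.1472 0.2498] psi 89.57 tilt [ 2.e-04  1.e-04 -1.e+00] q [ 0.134  0.19  -0.071  1.31   0.     0.142] F [ 0.37  0.74 -0.39] T [-0.003 -0.     0.007] tau6 -0.0 gap 60.15
the job is handed in; nothing more can be done
None
the job is handed in; nothing more can be done
```

The job is handed in at 37.7 s of the 72 s allowed. The nut is finger-tight plus about a quarter turn, and the larger wrench is back across its rest's bars.

- **Finger-tight:** I ran the nut down about 53° with the fingers until it came up snug, then stopped at about 0.28 N m. The tab looked unmoved in the side view.
- **Quarter turn:** I put the larger wrench on the nut and swept it 94° clockwise. After backing off, I slid it free and laid it where it came from.
- **Last checks:** The tab went from about −13° to about −98°, a turn of roughly 85°, inside the 75–105° limit. The wrench lies flat across the bars. The smaller wrench, reducer and tin looked unmoved in the last pictures, I saw no sign of the others being disturbed, and the gripper is clear of everything.
- **One disagreement:** A separate fit of the nut's own faces gave about 80° of turn instead of 85°. That is also inside the limit, and I put the gap down to fit error or the nut shifting slightly as the wrench came off.

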